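Refill the laundry push dispenser

ROBOT

A 7-joint arm with a two-finger parallel gripper is mounted at the origin on the work surface. World frame = base frame: x ahead of the robot, y to its left, z up, the work surface at z = 0. Lengths are in m, angles in rad, forces in N, time in s.
With the tool pointing down it reaches from about 0.425 to 0.925 m from the base axis. Payload 6.8 kg.
Tool frame: the origin (TCP) lies midway between the tips of the shut fingers; the grasp point (between the pads) lies 19 mm behind it; z points along the fingers, x is the direction in which the jaws open and shut, and the axes are right-handed (so a half turn about z gives the same grasp; the last joint's range is limited). The gripper opens to 88 mm and grips with 3 to 60 N. Pads are 20 mm wide; open, the fingers measure 115 mm over their backs; the gripper's body (75 mm by 178 mm) begins 61 mm behind the grasp point.
Start: joints at [-1.308, 0.477, 0.022, 1.555, -0.011, 1.109, -0.083], TCP at [0.245, 0.629, 0.223] pointing down, gripper open.
Joint ranges: [-2.96, 2.96], [-0.34, 2.1], [-1.41, 1.46], [0.24, 2.44], [-1.37, 4.51], [0.17, 1.92], [-2.96, 2.96]. Speed limits (rad/s): [2.39, 2.39, 3.14, 3.14, 3.14, 3.14, 3.14].

INTERFACE

Orientations are given as a unit quaternion [x, y, z, w].
In Python, from cell import robot gives the robot as it stands. The module is installed in compiled form; this text tells all that it offers.
- The arm moves only by the tool move_arm, never from a script. Its argument "increments" is text: rows parted by semicolons, each of 7 numbers parted by spaces: the closure, from 0 (fully open) to 1 (shut), then the shift along the tool's x, y, z in cm, then the turn, a rotation vector about the tool's x, y, z in degrees. In form: hand x y z wx wy wz; .... A call has 1 to 12 rows; each row is the pose to reach, as a shift and turn from the pose commanded when the call began, along the tool's axes at that moment; what a row does not reach only later rows make up. A row lasts 1/12 s, in which the tool goes at most 41.7 mm and 7.16 degrees, less where a joint would pass 70% of its speed; a pose out of reach is approached as far as the arm can. A call with a gripper value outside its range is refused whole. The fingers move at their own pace and stop on an object; "newtons" is the grip in N (left out, the last holds). Time passes only in rows, so rows that repeat a pose let the fingers close. It gives the time, the measured TCP pose, the force and the opening at its end, in the units of the state.
- robot.get_obs(): the state, without advancing time (a new reading comes with each control period).
- robot.grab_frame(name): name is "scene" or "side" or "wrist"; returns a dict with "pixels" (400x640x3 uint8, blue, green, red), "K" (3x3 intrinsics, pixels), "k1" (the pictures are not rectified: a ray, as slopes to the right and down, at radius r is drawn at 1 + k1 r^2 times it, then the intrinsics apply), "origin" and "orientation" of the camera in the world; the wrist camera has in their place "mount" (4x4, takes a point from camera to tool coordinates, whose origin is the TCP and whose axes are the tool frame's). Camera axes: x right, y up, looking along -z (the intrinsics and any distortion apply to the point x, -y, -z); pixel columns grow to the right and rows downward; lengths in m; the calibration is good to about 2 mm. A picture is of the moment at which its call begins: read the wrist's pose just before it. There is no depth.
- robot.finish_job(): hands the job in, once; it reports no verdict.
The state is a dict: "t": time; "qpos": joint angles; "joint_velocities": joint speeds; "tau": joint torques, N m; "tool_pos": TCP position; "eef_rot": TCP orientation; "ft_force": force on the tool from outside, world axes, zero at the start; "torque": the same for the moment, N m; "width": finger opening in m.
Only numpy, scipy, OpenCV 4.12 (cv2) and the standard library are available. Lean on these libraries where they do the work, as an engineer would, in place of code of your own. Each camera call takes 0.05 s, during which the arm holds its last target.

TASK

The push dispenser is empty: slide the three coloured carriers into its loading track from the open end, in any order, until they stand close together against the stop, and set every refill cassette there is on the carrier of its own colour, with its notch over the key so that it sits flat. When everything is loaded, push the red pad fully down to prime the dispenser and let it spring back. Leave the other things on the counter where they are.

Things in the scene. Friction and masses are not known exactly. Their poses are not given: they have to be found in the camera images.
- track: White loading track fixed to the counter, ending in a white push dispenser. Origin: on the counter under the stop face, on the centre line; +x = slide-in direction, +z up. Black floor 6 mm above the counter. Channel x = -195 mm (open mouth) to 0: 72 mm wide outside, 55 inside, with lips that leave a 32 mm slot above; lips from 8.5 to 14 mm above the floor.
- track_mouth (a point): Centre of the channel's open mouth, on its floor; axes as the track's. Before it (towards -x) an open apron of the same floor level runs out 90 mm, between guide walls 12 mm above the floor that narrow from 90 mm apart (69 mm out) to 55 mm at the mouth. Put a carrier down on the apron, then slide it in.
- track_stop (a point): Foot of the stop face that closes the track (stop wall 36 mm above the floor), on the channel floor, 195 mm from the mouth; axes as the track's. The dispenser housing stands 30 to 142 mm beyond it: 110 mm wide, 70 mm tall.
- push_pad_top (a point): Centre of the top of the round red push pad (36 mm across) on top of the dispenser housing; it is pushed straight down.
- push_pad (a joint): Push pad travel: 0 up, 0.006 m fully down; a spring of 5 N at full travel lifts it again.
- carrier_blue: Sliding carrier, blue deck on a white T foot, about 160 g, upright. Origin: centre of underside. Foot 60 (x) x 50 (y) x 6 mm; neck 26 mm wide (y), 6 to 22 mm up; blue deck 60 (x) x 52 (y), 22 to 38 mm up: hold it by the deck's +y and -y sides. The foot runs under the track's lips, x along the track, either way round. Three end to end take 180 mm.
- carrier_blue_deck (a point): Centre of the top of the blue carrier's deck, 38 mm above its origin; axes as the carrier's. On the deck: a white key rib 8 mm tall, 10 mm wide (top 3 mm: 6 mm wide) on the centre line from x = 2 to 26 mm, and a lip 4 mm tall, 2 mm wide along the -x edge.
- cassette_blue: Blue refill cassette, closed box 48 (x) x 50 (y) x 40 mm, about 120 g, upright; may be absent. Origin: centre of underside. Key notch underneath 14 mm wide, 10 deep, x = -1 to 24 mm, open at the +x face; white stripe on top on that side. Seated: origin at the deck centre, axes as the carrier's, underside on the deck. Neighbours on the track are close in x: hold by +y, -y faces.
- carrier_green: Sliding carrier, green deck on a white T foot, about 160 g, upright. Origin: centre of underside. Foot 60 (x) x 50 (y) x 6 mm; neck 26 mm wide (y), 6 to 22 mm up; green deck 60 (x) x 52 (y), 22 to 38 mm up: hold it by the deck's +y and -y sides. The foot runs under the track's lips, x along the track, either way round. Three end to end take 180 mm.
- carrier_green_deck (a point): Centre of the top of the green carrier's deck, 38 mm above its origin; axes as the carrier's. On the deck: a white key rib 8 mm tall, 10 mm wide (top 3 mm: 6 mm wide) on the centre line from x = 2 to 26 mm, and a lip 4 mm tall, 2 mm wide along the -x edge.
- cassette_green: Green refill cassette, closed box 48 (x) x 50 (y) x 40 mm, about 120 g, upright; may be absent. Origin: centre of underside. Key notch underneath 14 mm wide, 10 deep, x = -1 to 24 mm, open at the +x face; white stripe on top on that side. Seated: origin at the deck centre, axes as the carrier's, underside on the deck. Neighbours on the track are close in x: hold by +y, -y faces.
- carrier_yellow: Sliding carrier, yellow deck on a white T foot, about 160 g, upright. Origin: centre of underside. Foot 60 (x) x 50 (y) x 6 mm; neck 26 mm wide (y), 6 to 22 mm up; yellow deck 60 (x) x 52 (y), 22 to 38 mm up: hold it by the deck's +y and -y sides. The foot runs under the track's lips, x along the track, either way round. Three end to end take 180 mm.
- carrier_yellow_deck (a point): Centre of the top of the yellow carrier's deck, 38 mm above its origin; axes as the carrier's. On the deck: a white key rib 8 mm tall, 10 mm wide (top 3 mm: 6 mm wide) on the centre line from x = 2 to 26 mm, and a lip 4 mm tall, 2 mm wide along the -x edge.
- cassette_yellow: Yellow refill cassette, closed box 48 (x) x 50 (y) x 40 mm, about 120 g, upright; may be absent. Origin: centre of underside. Key notch underneath 14 mm wide, 10 deep, x = -1 to 24 mm, open at the +x face; white stripe on top on that side. Seated: origin at the deck centre, axes as the carrier's, underside on the deck. Neighbours on the track are close in x: hold by +y, -y faces.
- pin_tray: Bamboo tray of clothespins, 130 x 190 x 28 mm, fixed bystander; origin at the centre of its underside.
- lint_scraper: Black silicone lint scraper, T-shaped, 107 x 90 x 14 mm, bystander; origin at the centre of its underside (near its middle).
- jar: Ribbed glass jar with flip-top steel lid, 82 mm across, 82 mm tall, bystander; origin at the centre of its underside.
- key_dish: Steel key dish, 100 mm across, 22 mm tall, bystander; origin at the centre of its underside.
- measuring_cup: Grey measuring cup, 68 mm across, 60 mm tall, bystander; origin at the centre of its underside.
- spray_bottle: White capped bottle with a plain paper label, 64 mm across, 190 mm tall, bystander; origin at the centre of its underside.
- brush: Flat cleaning brush lying down, about 200 mm long, bystander; origin at the centre of its underside (near its middle).
There are look-alikes about, which are no part of the job. What is shaped like the cassette_yellow but orange is not meant.

How it is judged:
On the way, in this order (a step that is already met when the one before it is completed fails the run):
1. all three carriers packed in the track against the stop and every cassette seated on its own carrier (x of carrier_blue in the frame of track between -0.16 and -0.024 m and y of carrier_blue in the frame of track between -0.006 and 0.006 m and z of carrier_blue in the frame of track between 0.003 and 0.01 m and angle between the x axis of each of carrier_blue, carrier_green, carrier_yellow and the x axis of track, either way round below 0.15 rad and angle between each of carrier_blue, cassette_blue, carrier_green, cassette_green, carrier_yellow, cassette_yellow's own z axis and vertical below 0.1 rad and z of cassette_blue in the frame of carrier_blue_deck between -0.002 and 0.0025 m and horizontal distance between cassette_blue and carrier_blue_deck below 0.007 m and angle between the x axis of cassette_blue and the x axis of carrier_blue_deck, either way round below 0.15 rad and x of carrier_green in the frame of track between -0.16 and -0.024 m and y of carrier_green in the frame of track between -0.006 and 0.006 m and z of carrier_green in the frame of track between 0.003 and 0.01 m and z of cassette_green in the frame of carrier_green_deck between -0.002 and 0.0025 m and horizontal distance between cassette_green and carrier_green_deck below 0.007 m and angle between the x axis of cassette_green and the x axis of carrier_green_deck, either way round below 0.15 rad and x of carrier_yellow in the frame of track between -0.16 and -0.024 m and y of carrier_yellow in the frame of track between -0.006 and 0.006 m and z of carrier_yellow in the frame of track between 0.003 and 0.01 m and z of cassette_yellow in the frame of carrier_yellow_deck between -0.002 and 0.0025 m and horizontal distance between cassette_yellow and carrier_yellow_deck below 0.007 m and angle between the x axis of cassette_yellow and the x axis of carrier_yellow_deck, either way round below 0.15 rad), for 0.2 s.
2. push pad pressed down, after loading (value of joint push_pad above 0.0045 m), for 0.05 s.
At the end, for the whole second after the job is handed in: All carriers in the channel, feet under the lips, packed against the stop (at most 10 mm of gaps in all); every cassette present flat (2.5 mm) and centred (7 mm) on its own colour's deck, key in notch; pad up again; all at rest (all of step 1 and linear speed of each of carrier_blue, carrier_green, carrier_yellow, cassette_blue, cassette_green, cassette_yellow below 0.02 m/s and value of joint push_pad below 0.002 m); the robot touches nothing.
It fails at once if a bystander is shoved more than 5 cm or tipped over (distance of any of lint_scraper, jar, key_dish, measuring_cup, spray_bottle, brush from where it was at the start of the episode above 0.05 m or angle between any of lint_scraper, jar, key_dish, measuring_cup, spray_bottle, brush's own z axis and vertical above 0.6 rad).
Of cassette_blue, cassette_green, cassette_yellow only 2 to 3 are there at a start; the rules pass over those that are not, and their reading is None.
At some moment in a run one of carrier_blue, cassette_blue, carrier_green, cassette_green, carrier_yellow, cassette_yellow may be knocked a few centimetres aside while the robot is not near it.
It also fails if it takes over 200 s, if anything falls off the work surface, if the arm or the gripper's body presses on something with over 40 N, if the wrist force passes 120 N, or if a joint passes its speed limit or range.

## Working session

There is one attempt and no reset: what is moved stays moved. The work goes in short steps, Python scripts to look and compute and a tool call to move; the robot and the scene stay as the last step left them, time stands still between calls to the robot, and variables do not carry over. Pictures are saved under pics/ and viewed, and the job is handed in when it is done.

Besides the shell and the picture viewer there is one more tool, called after "Request:" as name(argument=value, ...) on one line, values as JSON. move_arm: Moves the arm, as the interface text tells. Its arguments: {"type":"object","properties":{"increments":{"type":"string"},"newtons":{"type":"number"}},"required":["increments"]}

```bash
mkdir -p pics; cat > h.py <<'E'
import numpy as np, cv2, json
from cell import robot
from scipy.spatial.transform import Rotation as R
def grab(name,fn=None):
    o=robot.get_obs(); f=robot.grab_frame(name)
    if fn: cv2.imwrite('pics/'+fn,f['pixels'])
    if name=='wrist':
        T=np.eye(4);T[:3,:3]=R.from_quat(o['eef_rot']).as_matrix();T[:3,3]=o['tool_pos']
        M=T@np.array(f['mount']); f['P']=M
    else:
        M=np.eye(4);M[:3,:3]=R.from_quat(f['orientation']).as_matrix() if np.size(f['orientation'])==4 else np.array(f['orientation']);M[:3,3]=f['origin'];f['P']=M
    return f
def ray(f,u,v):
    K=np.array(f['K']);xd=(u-K[0,2])/K[0,0];yd=(v-K[1,2])/K[1,1];k=f['k1']
    x,y=xd,yd
    for _ in range(20):
        s=1+k*(x*x+y*y);x,y=xd/s,yd/s
    d=f['P'][:3,:3]@np.array([x,-y,-1.]);return f['P'][:3,3],d/np.linalg.norm(d)
def onz(f,u,v,z):
    o,d=ray(f,u,v);return o+d*(z-o[2])/d[2]
def proj(f,p):
    q=f['P'][:3,:3].T@(np.asarray(p)-f['P'][:3,3]);x=q[0]/-q[2];y=-q[1]/-q[2];s=1+f['k1']*(x*x+y*y)
    K=np.array(f['K']);return np.array([K[0,0]*x*s+K[0,2],K[1,1]*y*s+K[1,2]])
E
python3 - <<'E'
from h import *
print(robot.get_obs())
for n in ['scene','side','wrist']:
    f=grab(n,n+'0.png');print(n,f['K'],f['k1'],f['P'])
E
```

```text
{'t': 0.0, 'qpos': array([-1.30808139,  0.47777328,  0.02234097,  1.55642133, -0.01147875,
        1.10931338, -0.08314391]), 'joint_velocities': array([-0.00142153, -0.00027324,  0.00078901,  0.00061757,  0.00046131,
       -0.00097454, -0.00150493]), 'tau': array([-1.28766300e-03, -5.82836258e+01,  1.53418534e+00, -2.72618401e+01,
       -5.43719076e-02,  1.69215747e-02,  1.70995422e-04]), 'tool_pos': array([0.24440821, 0.6285598 , 0.22171247]), 'eef_rot': array([ 8.25344385e-01,  5.64628947e-01, -6.92094719e-04,  5.65174972e-04]), 'ft_force': array([ 0.15409996,  0.28321162, -0.45907435]), 'torque': array([ 0.01685327,  0.02423487, -0.00605934]), 'width': 0.08783231492676885}
scene [[362.75026065   0.         314.09755219]
 [  0.         362.75026065 202.79982847]
 [  0.           0.           1.        ]] -0.03420036391136317 [[ 0.13659812 -0.60062433  0.78777622  1.36858013]
 [ 0.99062518  0.08414285 -0.1076185  -0.14043557]
 [-0.00164745  0.79509144  0.60648734  0.77544196]
 [ 0.          0.          0.          1.        ]]
side [[504.29262859   0.         321.85979803]
 [  0.         504.29262859 196.80168289]
 [  0.           0.           1.        ]] -0.051166117676296016 [[ 0.95378636  0.21280274 -0.21214754  0.19832263]
 [-0.30034871  0.65385336 -0.69445405 -1.05403862]
 [-0.00906834  0.72607904  0.68755145  1.10808237]
 [ 0.          0.          0.          1.        ]]
wrist [[327.15587173   0.         321.18295354]
 [  0.         327.15587173 200.99669687]
 [  0.           0.           1.        ]] -0.04317125664067346 [[ 0.36281818 -0.89515053 -0.25897586  0.1716952 ]
 [ 0.93185841  0.34802001  0.10257665  0.6572243 ]
 [-0.00169276 -0.27854551  0.96042154  0.3840352 ]
 [ 0.          0.          0.          1.        ]]
```

View pics/scene0.png

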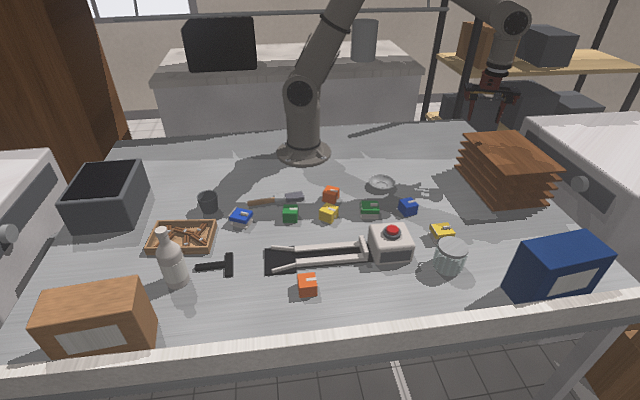

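View pics/side0.png

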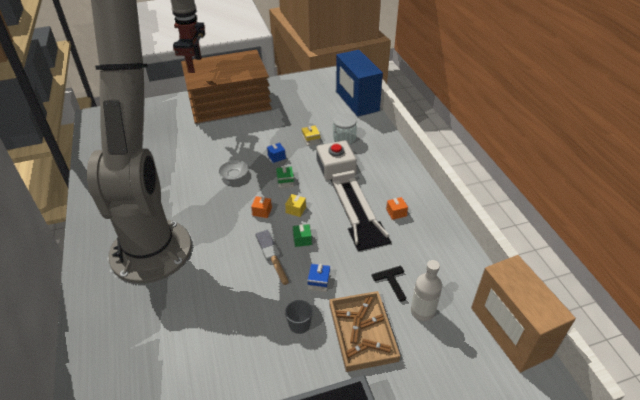

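View pics/wrist0.png

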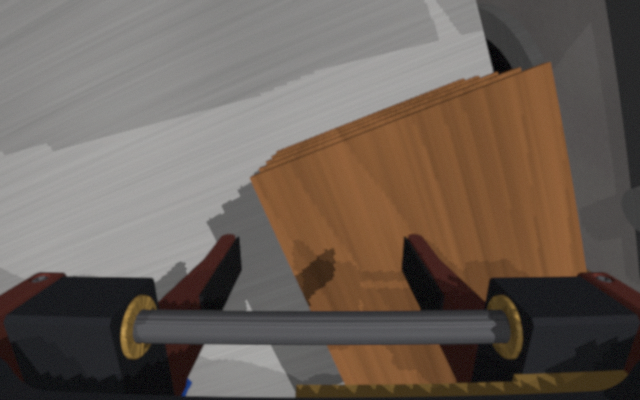

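The scene and side views show the track (mouth near scene (280,260)), with coloured items in a row behind it and two orange decoys. I'll zoom in next.

```bash
python3 - <<'E'
import cv2
a=cv2.imread('pics/scene0.png')[170:310,190:470];cv2.imwrite('pics/s0z.png',cv2.resize(a,None,fx=2.85,fy=2.85,interpolation=2))
a=cv2.imread('pics/side0.png')[110:300,220:460];cv2.imwrite('pics/d0z.png',cv2.resize(a,None,fx=3.1,fy=3.1,interpolation=2))
E
```

```text
(no output)
```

View pics/s0z.png

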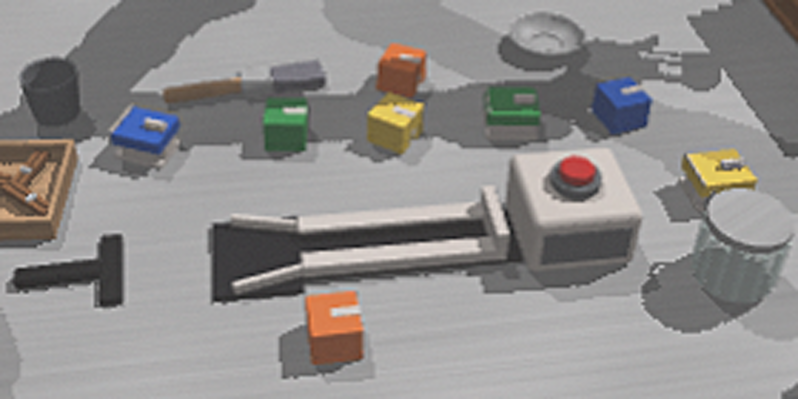

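View pics/d0z.png

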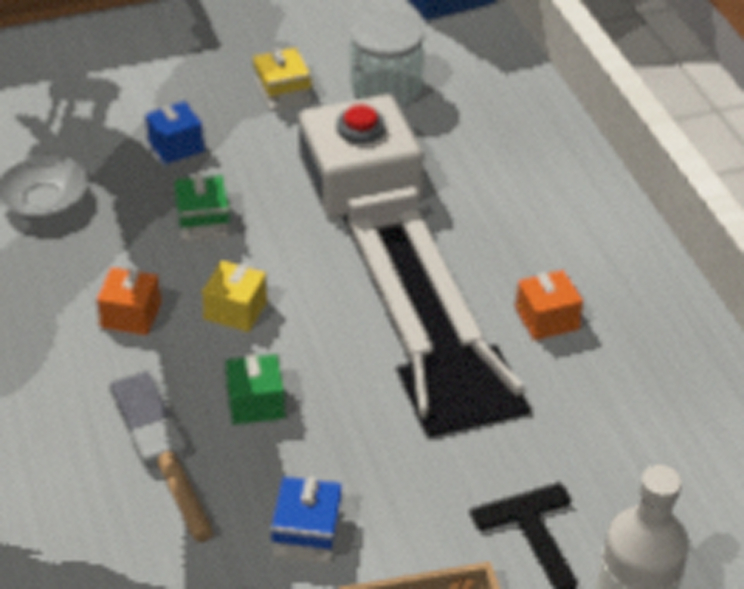

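```bash
python3 - <<'E'
from h import *
for n in ['scene','side']:
    f=grab(n);im=f['pixels'];hsv=cv2.cvtColor(im,cv2.COLOR_BGR2HSV)
    for c,lo,hi in [('blue',(105,120,50),(128,255,255)),('green',(50,100,40),(80,255,255)),('yellow',(20,120,80),(35,255,255)),('red',(0,170,90),(4,255,255))]:
        m=cv2.inRange(hsv,lo,hi)
        k,l,s,ce=cv2.connectedComponentsWithStats(m)
        for i in range(1,k):
            if s[i,4]>40 and s[i,4]<2500: print(n,c,s[i],ce[i].round(1),onz(f,*ce[i],0.035).round(3))
# track points
f=grab('scene')
for nm,(u,v),z in [('mouthnear',(296,260),.02),('mouthfar',(296,248),.02),('pad',(391.5,229),.08),('stopL',(359,237),.04)]: print(nm,onz(f,u,v,z).round(3))
E
```

```text
scene blue [400 197  18  17 117] [408.6 203.2] [0.453 0.306 0.035]
scene blue [229 208  24  16 202] [240.2 215.3] [ 0.44  -0.254  0.035]
scene blue [ 522  229   95   41 2241] [568.4 248.4] [0.729 0.699 0.035]
scene green [283 205  15  10  76] [289.2 210.4] [ 0.436 -0.095  0.035]
scene yellow [319 203  19  21 221] [328.  212.4] [0.464 0.029 0.035]
scene yellow [430 223  25  16 216] [441.6 230.1] [0.598 0.36  0.035]
side blue [ 337   50   45   66 1981] [360.3  82. ] [0.884 0.632 0.035]
side blue [268 143  18  20 236] [276.2 152.8] [0.447 0.287 0.035]
side blue [308 264  22  18 275] [318.7 273.1] [ 0.432 -0.25   0.035]
side blue [308 282  19   5  54] [317. 284.] [ 0.418 -0.283  0.035]
side green [277 167  16  11 125] [284.2 172.6] [0.447 0.178 0.035]
side green [278 179  16   4  41] [285.4 180.5] [0.441 0.138 0.035]
side green [293 225  19  21 308] [302.  235.8] [ 0.427 -0.108  0.035]
side yellow [302 126  18  15 161] [310.5 133. ] [0.59  0.359 0.035]
side yellow [285 194  21  23 322] [295.1 205.4] [0.441 0.019 0.035]
side red [332 145   9   7  52] [336.  147.8] [0.65  0.25  0.035]
mouthnear [ 0.646 -0.094  0.02 ]
mouthfar [ 0.598 -0.089  0.02 ]
pad [0.62  0.187 0.08 ]
stopL [0.598 0.099 0.04 ]
```

Request:
move_arm(increments="0 -41 54 -16 0 0 -21;0 -41 54 -16 0 0 -21;0 -41 54 -16 0 0 -21;0 -41 54 -16 0 0 -21;0 -41 54 -16 0 0 -21;0 -41 54 -16 0 0 -21;0 -41 54 -16 0 0 -21;0 -41 54 -16 0 0 -21;0 -41 54 -16 0 0 -21;0 -41 54 -16 0 0 -21;0 -41 54 -16 0 0 -21;0 -41 54 -16 0 0 -21")

```text
t: 1.3
tool_pos: [0.4998, 0.2125, 0.3383]
eef_rot: [0.709, 0.706, 0.0, -0.0]
ft_force: [1.3, 1.0, 0.1]
width: 0.0878
```

Request:
move_arm(increments="0 -16 10 -4 0 0 0;0 -16 10 -4 0 0 0;0 -16 10 -4 0 0 0;0 -16 10 -4 0 0 0;0 -16 10 -4 0 0 0;0 -16 10 -4 0 0 0;0 -16 10 -4 0 0 0;0 -16 10 -4 0 0 0")

```text
t: 1.97
tool_pos: [0.598, 0.0552, 0.377]
eef_rot: [0.708, 0.706, -0.0, -0.001]
ft_force: [-0.8, -0.1, -0.2]
width: 0.0881
```

```bash
python3 - <<'E'
from h import *
f=grab('wrist','w1.png');import pickle;pickle.dump(f,open('w1.pkl','wb'));print(robot.get_obs()['tool_pos'],robot.get_obs()['eef_rot'])
E
```

```text
[0.5977972  0.05576699 0.37701376] [ 7.07789635e-01  7.06422958e-01 -1.15439470e-04 -6.50994178e-04]
```

View pics/w1.png

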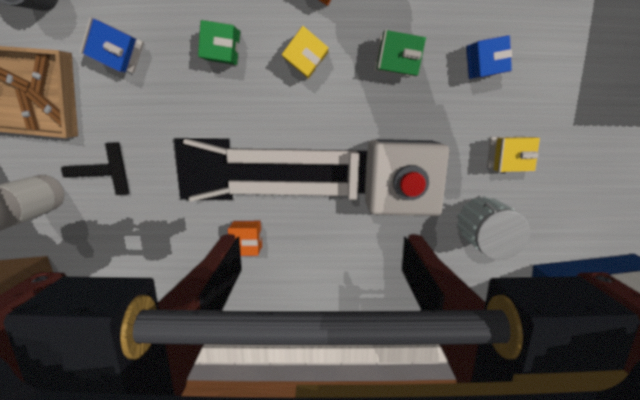

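```bash
python3 - <<'E'
from h import *
im=cv2.imread('pics/w1.png')
def z(u,v,w=28):
    return cv2.resize(im[max(0,v-w):v+w,u-w:u+w],(260,260),interpolation=cv2.INTER_CUBIC)
r1=np.hstack([z(112,46),z(217,43),z(306,52)]);r2=np.hstack([z(402,53),z(489,56),z(515,155)])
cv2.imwrite('pics/w1z.png',np.vstack([r1,r2]))
E
```

```text
(no output)
```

View pics/w1z.png

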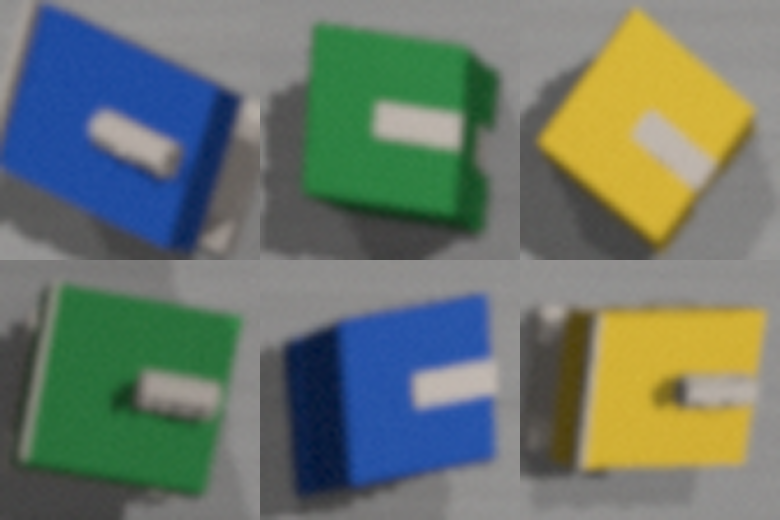

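```bash
cat >> h.py <<'E'
COL={'blue':((105,120,40),(128,255,255)),'green':((50,90,30),(80,255,255)),'yellow':((20,110,60),(35,255,255))}
def tops(f,items):
    """items: list (name,colour,(u,v) guess,z) -> centre, yaw (world angle of its +x, toward stripe)"""
    im=cv2.GaussianBlur(f['pixels'],(3,3),0);hsv=cv2.cvtColor(im,cv2.COLOR_BGR2HSV);out={}
    for nm,c,(u,v),z in items:
        m=cv2.inRange(hsv,*COL[c]);k,l,s,ce=cv2.connectedComponentsWithStats(m)
        cand=[i for i in range(1,k) if s[i,4]>150]
        i=min(cand,key=lambda i:np.hypot(*(ce[i]-(u,v))))
        mm=(l==i);V=hsv[...,2];med=np.percentile(V[mm],70)
        t=(mm&(V>0.8*med)).astype(np.uint8)
        k2,l2,s2,_=cv2.connectedComponentsWithStats(t);j=1+np.argmax(s2[1:,4]);t=(l2==j).astype(np.uint8)
        t=cv2.morphologyEx(t,cv2.MORPH_OPEN,np.ones((3,3)))
        pts=np.argwhere(t)[:,::-1].astype(float)
        # boundary via contour -> plane coords
        cs,_=cv2.findContours(t,cv2.RETR_EXTERNAL,cv2.CHAIN_APPROX_NONE);cn=max(cs,key=cv2.contourArea)[:,0]
        W=np.array([onz(f,a,b,z)[:2] for a,b in cn],np.float32)
        (cx,cy),(w,h),ang=cv2.minAreaRect(W*1000)
        # white stripe within hull
        hull=cv2.convexHull(cn);hm=np.zeros_like(t);cv2.fillPoly(hm,[hull],1)
        st=(hm>0)&(hsv[...,1]<90)&(V>110)
        sp=np.argwhere(st)[:,::-1].mean(0) if st.sum()>5 else None
        ws=onz(f,*sp,z)[:2]*1000 if sp is not None else np.array([cx,cy])
        d=ws-[cx,cy]
        best=max([ang+90*q for q in range(4)],key=lambda a:d@[np.cos(np.radians(a)),np.sin(np.radians(a))])
        best=(best+180)%360-180
        out[nm]=(cx,cy,best);print(nm,'c',np.round([cx,cy],1),'size',np.round([w,h],1),'yaw',round(best,1),'stripe off',d.round(1))
    return out
E
python3 - <<'E'
from h import *
import pickle;f=pickle.load(open('w1.pkl','rb'))
tops(f,[('Cblue','blue',(112,46),.038),('Kgreen','green',(217,43),.04),('Kyellow','yellow',(306,52),.04),('Cgreen','green',(402,53),.038),('Kblue','blue',(489,56),.04),('Cyellow','yellow',(515,155),.038)])
z=.006+.014
for nm,u,v,z in [('lipmouthL',228,156,.02),('lipmouthR',228,188,.02),('stopfaceL',350,154,.042),('stopfaceR',350,199,.042),('pad',412,183,.08),('apronTL',180,139,.006),('apronBL',180,199,.006)]:
    print(nm,(onz(f,u,v,z)*1000).round(1))
im=f['pixels'][120:220,160:460];cv2.imwrite('pics/w1t.png',cv2.resize(im,(798,266),interpolation=2))
E
```

```text
Cblue c [ 429.8 -252.7] size [57.6 51.6] yaw 62.8 stripe off [4.8 8.7]
Kgreen c [428.  -92.6] size [47.2 47.4] yaw 80.8 stripe off [0.  9.3]
Kyellow c [442.6  33.5] size [46.7 48. ] yaw 51.1 stripe off [7.2 8.5]
Cgreen c [445.7 172.4] size [55.3 51.9] yaw 81.3 stripe off [-2.8 11.5]
Kblue c [448.1 305.6] size [48.2 44.6] yaw 100.3 stripe off [-2.1 11.1]
Cyellow c [591.  365.8] size [51.8 55.9] yaw 90.9 stripe off [-0.5 15.5]
lipmouthL [594.8 -92.6  20. ]
lipmouthR [647.4 -96.8  20. ]
stopfaceL [589.6  99.9  42. ]
stopfaceR [660.7 101.4  42. ]
pad [626.3 187.   80. ]
apronTL [ 568.5 -173.     6. ]
apronBL [ 669.7 -185.2    6. ]
```

View pics/w1t.png

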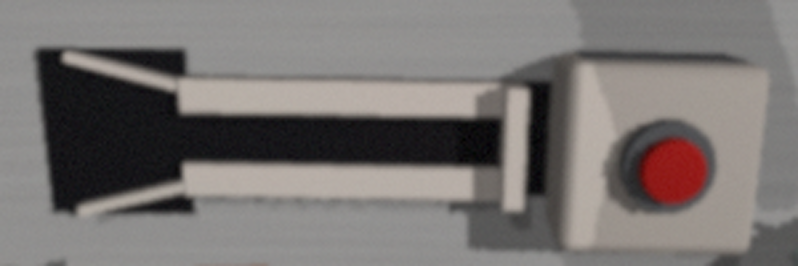

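```bash
cat >> h.py <<'E'
def slot(f,cols):
    g=cv2.cvtColor(f['pixels'],cv2.COLOR_BGR2GRAY).astype(float)
    A=[];B=[]
    for c in cols:
        col=g[140:206,c-1:c+2].mean(1);mid=32
        thr=95
        a=next(i for i in range(mid,0,-1) if col[i]>thr);b=next(i for i in range(mid,64) if col[i]>thr)
        ua=140+a+(col[a]-thr)/(col[a]-col[a+1]);ub=140+b-(col[b]-thr)/(col[b]-col[b-1])
        A.append(onz(f,c,ua,.02)[:2]*1000);B.append(onz(f,c,ub,.02)[:2]*1000)
    return np.array(A),np.array(B)
E
python3 - <<'E'
from h import *
import pickle;f=pickle.load(open('w1.pkl','rb'))
A,B=slot(f,range(235,340,5))
pa=np.polyfit(A[:,1],A[:,0],1);pb=np.polyfit(B[:,1],B[:,0],1)
print(pa,pb,np.abs(np.polyval(pa,A[:,1])-A[:,0]).max(),np.abs(np.polyval(pb,B[:,1])-B[:,0]).max())
for y in(-95,0,100):print(y,np.polyval(pa,y),np.polyval(pb,y))
g=cv2.cvtColor(f['pixels'],cv2.COLOR_BGR2GRAY)
for r in (150,155,190,195):print(r,g[r,222:236],g[r,340:364])
hsv=cv2.cvtColor(f['pixels'],cv2.COLOR_BGR2HSV);m=cv2.inRange(hsv,(0,170,90),(4,255,255))+cv2.inRange(hsv,(176,170,90),(180,255,255));m[:, :380]=0;m[:,440:]=0;m[220:]=0
c,r=cv2.minEnclosingCircle(np.argwhere(m>0)[:,::-1].astype(np.float32));print(c,r,onz(f,*c,.085))
E
```

```text
[2.0382982e-02 6.0692666e+02] [2.08809735e-02 6.36557187e+02] 0.3217363818184822 0.16788212285473492
-95 604.9902763216812 634.5734943816301
0 606.926659611338 636.5571868658621
100 608.9649578109767 638.6452842176853
150 [164 159 152 140 135 148 157 163 164 163 160 157 156 158] [119 122 122 123 120 115 112 101  90  80  75  74  75  75  75  75  70  63
  59  57  56  57  59  59]
155 [ 31  34  39  56  94 142 169 174 175 174 176 175 177 177] [148 138 125 115 109 109 110 109 107 105 123 150 169 172 176 172 172 164
 133  82  34  15  15  13]
190 [146 151 159 159 165 166 164 162 168 176 174 174 175 176] [107 107 108 108 107 106 105 104 108 137 162 174 174 175 174 166 145  96
  47  20  10  16  12  16]
195 [ 42  39  33  28  21  21  22  24  37  43  75 110 127 128] [ 91  90  90  91  89  89  89  93 110 141 166 176 177 176 175 169 146 110
  78  76  81  81  85  82]
(412.5946044921875, 184.1081085205078) 12.122806549072266 [0.62676734 0.18658209 0.085     ]
```

```bash
python3 - <<'E'
from h import *
import pickle;f=pickle.load(open('w1.pkl','rb'));s=grab('scene')
print('jar top w',(onz(f,502,233,.082)*1000).round(),'jar base',(onz(s,450,268,.0)*1000).round(),'jar top s',(onz(s,452,246,.082)*1000).round())
print('dish s',[(onz(s,u,184,.02)*1000).round() for u in (366,381,397)],(onz(s,381,192,.0)*1000).round())
print('orange s',[(onz(s,u,v,.04)*1000).round() for u,v in ((324,187),(338,186),(338,192),(323,192))])
print('brush',[(onz(s,u,v,.015)*1000).round() for u,v in ((248,203),(304,196))])
print('cup',(onz(s,207,197,.06)*1000).round(),'tray corner w',(onz(f,75,135,.02)*1000).round(),(onz(f,70,52,.028)*1000).round())
E
```

```text
jar top w [704. 330.  82.] jar base [720. 341.   0.] jar top s [713. 330.  82.]
dish s [array([301., 199.,  20.]), array([308., 254.,  20.]), array([316., 312.,  20.])] [331. 249.   0.]
orange s [array([327.,  37.,  40.]), array([327.,  88.,  40.]), array([363.,  81.,  40.]), array([356.,  29.,  40.])]
brush [array([ 350., -232.,   15.]), array([337., -36.,  15.])]
cup [ 358. -363.   60.] tray corner w [ 559. -338.   20.] [ 436. -316.   28.]
```

```bash
cat >> h.py <<'E'
def go(x,y,z,h,start=None):
    o=robot.get_obs();Rm=R.from_quat(o['eef_rot']);p=o['tool_pos']
    if start is not None: pass
    T=R.from_matrix(np.array([[np.cos(h),np.sin(h),0],[np.sin(h),-np.cos(h),0],[0,0,-1]]).T) if False else None
    hr=np.radians(h);X=[np.cos(hr),np.sin(hr),0];Z=[0,0,-1];Y=np.cross(Z,X)
    T=R.from_matrix(np.array([X,Y,Z]).T)
    d=Rm.inv().apply(np.array([x,y,z])/1000-p)*100;w=(Rm.inv()*T).as_rotvec(degrees=True)
    print('t',round(o['t'],2),'pos',(p*1000).round(1),'-> cm',d.round(2),'deg',w.round(1),'rows',max(np.linalg.norm(d)/4.17,np.linalg.norm(w)/7.16).round(1),'w',round(o['width'],4),'F',np.round(o['ft_force'],1))
E
python3 -c "
from h import *
go(591,366,120,0.9)"
```

```text
t 2.07 pos [597.8  56.  377.1] -> cm [30.98 -0.7  25.73] deg [-0.1  0.  89. ] rows 12.4 w 0.0877 F [-0.2  0.4 -0.2]
```

Request:
move_arm(increments="0.1 31 -0.7 25.7 0 0 89;0.1 31 -0.7 25.7 0 0 89;0.1 31 -0.7 25.7 0 0 89;0.1 31 -0.7 25.7 0 0 89;0.1 31 -0.7 25.7 0 0 89;0.1 31 -0.7 25.7 0 0 89;0.1 31 -0.7 25.7 0 0 89;0.1 31 -0.7 25.7 0 0 89;0.1 31 -0.7 25.7 0 0 89;0.1 31 -0.7 25.7 0 0 89;0.1 31 -0.7 25.7 0 0 89;0.1 31 -0.7 25.7 0 0 89")

```text
t: 3.07
tool_pos: [0.5893, 0.3679, 0.1178]
eef_rot: [0.999, 0.033, -0.002, 0.0]
ft_force: [-0.3, -0.9, -0.0]
width: 0.0792
```

```bash
python3 -c "
from h import *
go(591,366,18,0.9)"
```

```text
t 3.07 pos [589.3 367.9 117.8] -> cm [0.2  0.19 9.98] deg [0.  0.2 2.9] rows 2.4 w 0.0792 F [-0.3 -0.9 -0. ]
```

Request:
move_arm(increments="0.1 0.2 0.2 4 0 0 3;0.1 0.2 0.2 7 0 0 3;0.1 0.2 0.2 10 0 0 3;0.1 0.2 0.2 10 0 0 3;0.1 0.2 0.2 10 0 0 3;0.6 0.2 0.2 10 0 0 3;0.6 0.2 0.2 10 0 0 3;0.6 0.2 0.2 10 0 0 3;0.6 0.2 0.2 10 0 0 3", newtons=25)

```text
t: 3.82
tool_pos: [0.5955, 0.3629, 0.0223]
eef_rot: [1.0, 0.007, 0.001, -0.001]
ft_force: [-2.7, 1.0, 2.0]
width: 0.0556
```

```bash
python3 -c "
from h import *
grab('wrist','w2.png')
go(591,366,120,-1.2)
go(619,-137,60,-1.2)"
```

```text
t 3.87 pos [594.9 362.8  21.8] -> cm [-0.38 -0.34 -9.82] deg [-0.1 -0.   2. ] rows 2.4 w 0.0519 F [-3.   0.6  3.6]
t 3.87 pos [594.9 362.8  21.8] -> cm [ 1.69 50.01 -3.89] deg [-0.1 -0.   2. ] rows 12.0 w 0.0519 F [-3.   0.6  3.6]
```

View pics/w2.png

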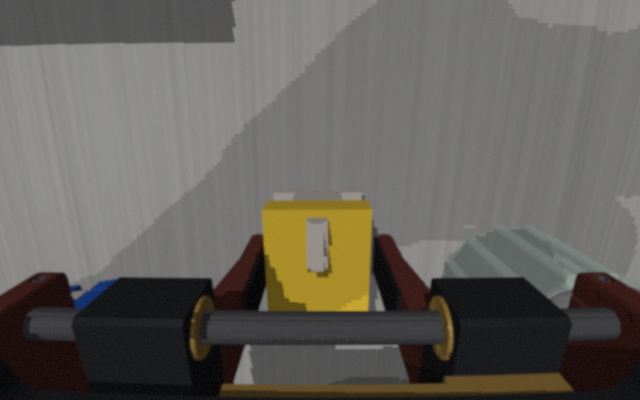

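Request:
move_arm(increments="0.6 0 0 -4 0 0 0;0.6 0 0 -8 0 0 0;0.6 0 0 -12 0 0 1;0.6 1.7 50 -12 0 0 2;0.6 1.7 50 -12 0 0 2;0.6 1.7 50 -12 0 0 2;0.6 1.7 50 -12 0 0 2;0.6 1.7 50 -12 0 0 2;0.6 1.7 50 -12 0 0 2;0.6 1.7 50 -12 0 0 2;0.6 1.7 50 -12 0 0 2;0.6 1.7 50 -12 0 0 2")

```text
t: 4.87
tool_pos: [0.6126, -0.0144, 0.1409]
eef_rot: [1.0, -0.01, 0.0, -0.0]
ft_force: [-0.1, -0.9, -1.9]
width: 0.0519
```

```bash
python3 -c "
from h import *
go(619,-137,70,-1.2)"
```

```text
t 4.87 pos [612.6 -14.4 140.9] -> cm [ 0.89 12.25  7.08] deg [-0. -0.  0.] rows 3.4 w 0.0519 F [-0.1 -0.9 -1.9]
```

Request:
move_arm(increments="0.6 0.9 12.3 2 0 0 0;0.6 0.9 12.3 2 0 0 0;0.6 0.9 12.3 2 0 0 0;0.6 0.9 12.3 6 0 0 0;0.6 0.9 12.3 9 0 0 0;0.6 0.9 12.3 9 0 0 0;0.6 0.9 12.3 9 0 0 0;0.6 0.9 12.3 9 0 0 0")

```text
t: 5.53
tool_pos: [0.6205, -0.1354, 0.0521]
eef_rot: [1.0, -0.01, 0.001, 0.0]
ft_force: [0.4, 0.0, -0.3]
width: 0.0519
```

```bash
python3 -c "
from h import *
grab('wrist','w3.png')
go(619,-137,28,-1.2)"
```

```text
t 5.58 pos [ 621.  -135.4   52.6] -> cm [-0.2   0.17  2.46] deg [ 0.  -0.2  0.1] rows 0.6 w 0.0518 F [ 0.5  0.3 -1. ]
```

View pics/w3.png

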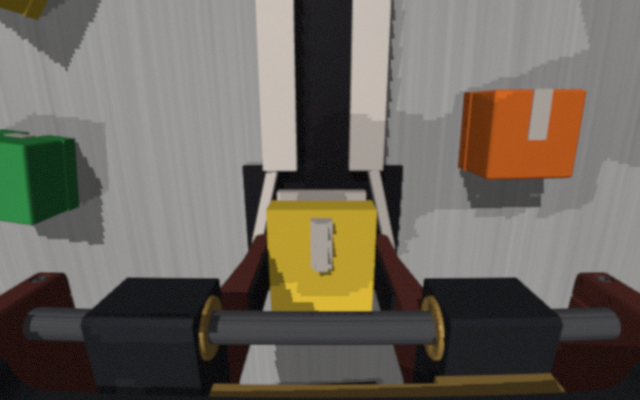

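Request:
move_arm(increments="0.6 -0.1 0.2 1.2 0 0 0;0.6 -0.1 0.2 2.2 0 0 0;0.6 -0.1 0.2 2.4 0 0 0;0.6 -0.1 0.2 2.4 0 0 0;0.6 -0.1 0.2 2.4 0 0 0")

```text
t: 6.0
tool_pos: [0.6193, -0.1376, 0.0274]
eef_rot: [1.0, -0.01, 0.001, -0.0]
ft_force: [-1.7, 0.0, 6.5]
width: 0.0519
```

```bash
python3 -c "
from h import *
go(620.5,-60,28,-1.2)"
```

```text
t 6.0 pos [ 619.3 -137.6   27.4] -> cm [-0.04 -7.76 -0.06] deg [-0.  -0.1  0. ] rows 1.9 w 0.0519 F [-1.7  0.   6.5]
```

Request:
move_arm(increments="0.6 0 -1 -0.1 0 0 0;0.6 0 -2 -0.1 0 0 0;0.6 0 -3 -0.1 0 0 0;0.6 0 -4 -0.1 0 0 0;0.6 0 -5 -0.1 0 0 0;0.6 0 -6 -0.1 0 0 0;0.6 0 -7 -0.1 0 0 0;0.6 0 -8 -0.1 0 0 0;0.6 0 -9 -0.1 0 0 0;0.6 0 -9.5 -0.1 0 0 0;0.6 0 -9.5 -0.1 0 0 0")

```text
t: 6.92
tool_pos: [0.6209, -0.04, 0.0275]
eef_rot: [1.0, -0.009, 0.0, -0.001]
ft_force: [3.5, 1.6, -2.1]
width: 0.0518
```

```bash
python3 -c "
from h import *
grab('wrist','w4.png')
go(621,-40,28,-1.2)"
```

```text
t 6.97 pos [620.9 -40.3  27.5] -> cm [ 0.01 -0.03 -0.05] deg [-0.1 -0.   0.1] rows 0.0 w 0.0519 F [ 3.5  2.1 -2.1]
```

View pics/w4.png

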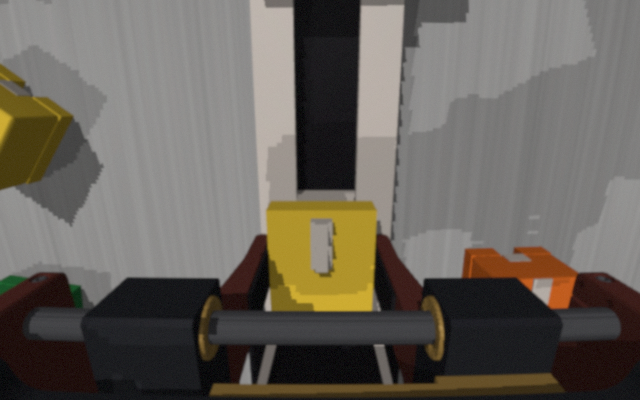

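Request:
move_arm(increments="0.1 0 0 -0.1 0 0 0;0.1 0 0 -0.1 0 0 0;0.1 0 0 -0.1 0 0 0;0.1 0 0 -4 0 0 0;0.1 0 0 -8 0 0 0;0.1 -17.5 -21 -12 0 0 7;0.1 -17.5 -21 -12 0 0 7;0.1 -17.5 -21 -12 0 0 7;0.1 -17.5 -21 -12 0 0 7;0.1 -17.5 -21 -12 0 0 7;0.1 -17.5 -21 -12 0 0 7;0.1 -17.5 -21 -12 0 0 7")

```text
t: 7.97
tool_pos: [0.4466, 0.1732, 0.1475]
eef_rot: [0.998, -0.07, -0.001, -0.0]
ft_force: [-0.2, 0.4, 0.5]
width: 0.0789
```

```bash
python3 -c "
from h import *
f=grab('wrist','w5.png')
u=proj(f,[.4457,.1724,.038]);print(u)
tops(f,[('Cgreen','green',u,.038)])
go(445.7,172.4,18,-8.7)"
```

```text
[322.70297192 199.77003301]
Cgreen c [445.6 171.9] size [56.7 52. ] yaw 81.9 stripe off [ 0.4 11.6]
t 8.02 pos [444.6 176.7 147.6] -> cm [ 0.22  0.43 12.96] deg [-0.1  0.2  0.9] rows 3.1 w 0.079 F [-2.   2.6 -0.6]
```

View pics/w5.png

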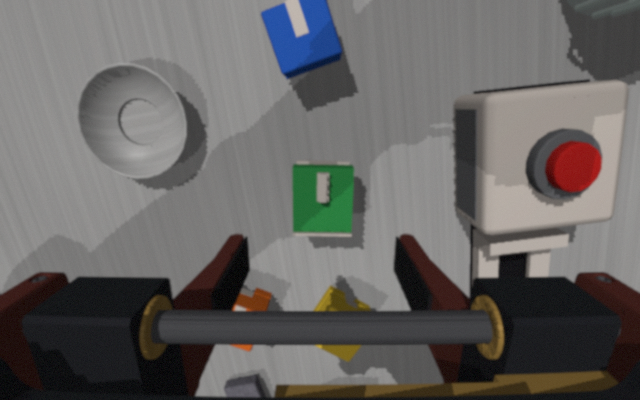

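Request:
move_arm(increments="0.1 0.2 0.4 4 0 0 0;0.1 0.2 0.4 8 0 0 0;0.1 0.2 0.4 11 0 0 0;0.1 0.2 0.4 13 0 0 0;0.1 0.2 0.4 13 0 0 0;0.6 0.2 0.4 13 0 0 0;0.6 0.2 0.4 13 0 0 0;0.6 0.2 0.4 13 0 0 0;0.6 0.2 0.4 13 0 0 0;0.6 0.2 0.4 9 0 0 4;0.6 0.2 0.4 5 0 0 4;0.6 0.2 0.4 2 0 0 4")

```text
t: 9.02
tool_pos: [0.4517, 0.1665, 0.1302]
eef_rot: [0.994, -0.107, 0.001, -0.0]
ft_force: [1.5, 1.3, -1.7]
width: 0.0514
```

```bash
python3 -c "
from h import *
go(619,-137,80,-1.2)"
```

```text
t 9.02 pos [451.7 166.5 130.2] -> cm [22.79 26.11  5.02] deg [ -0.   -0.1 -11.1] rows 8.4 w 0.0514 F [ 1.5  1.3 -1.7]
```

Request:
move_arm(increments="0.6 22.8 26.1 0 0 0 -11;0.6 22.8 26.1 0 0 0 -11;0.6 22.8 26.1 0 0 0 -11;0.6 22.8 26.1 0 0 0 -11;0.6 22.8 26.1 0 0 0 -11;0.6 22.8 26.1 0 0 0 -11;0.6 22.8 26.1 0 0 0 -11;0.6 22.8 26.1 0 0 0 -11;0.6 22.8 26.1 0 0 0 -11;0.6 22.8 26.1 4 0 0 -11;0.6 22.8 26.1 7 0 0 -11;0.6 22.8 26.1 7 0 0 -11")

```text
t: 10.02
tool_pos: [0.6157, -0.1357, 0.053]
eef_rot: [1.0, -0.01, -0.004, -0.0]
ft_force: [-0.6, 0.8, -1.8]
width: 0.0515
```

```bash
python3 -c "
from h import *
f=grab('wrist','w6.png')
go(619,-137,28,-1.2)"
```

```text
t 10.07 pos [ 617.1 -135.8   55.8] -> cm [0.21 0.11 2.77] deg [-0.   0.3  0. ] rows 0.7 w 0.0512 F [-0.8  0.  -1.2]
```

View pics/w6.png

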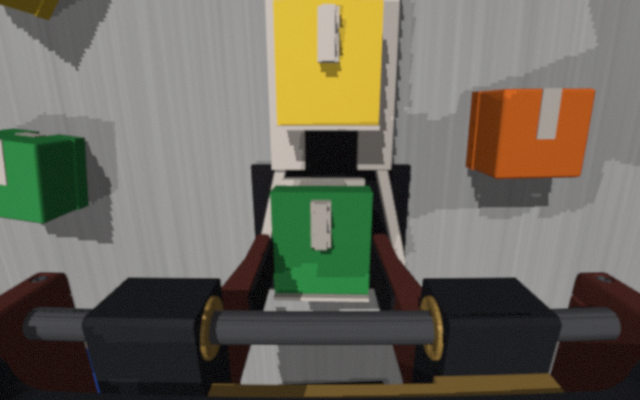

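Request:
move_arm(increments="0.6 0.2 0.1 1.4 0 0 0;0.6 0.2 0.1 2.2 0 0 0;0.6 0.2 0.1 2.6 0 0 0;0.6 0.2 0.1 2.7 0 0 0;0.6 0.2 0.1 2.8 0 0 0;0.6 0.2 0.1 2.8 0 0 0")

```text
t: 10.57
tool_pos: [0.6243, -0.139, 0.036]
eef_rot: [1.0, -0.01, 0.004, 0.0]
ft_force: [-9.2, 1.5, 33.5]
width: 0.0519
```

```bash
python3 -c "
from h import *
go(621,-43,28,-1.2)"
```

```text
t 10.57 pos [ 624.3 -139.    36. ] -> cm [-0.54 -9.59  0.79] deg [-0.  -0.4  0. ] rows 2.3 w 0.0519 F [-9.2  1.5 33.5]
```

Request:
move_arm(increments="0.6 0 0 -0.8 0 0 0;0.6 0 0 -0.9 0 0 0;0.6 0 0 -0.9 0 0 0")

```text
t: 10.82
tool_pos: [0.622, -0.1372, 0.0398]
eef_rot: [1.0, -0.01, 0.001, -0.0]
ft_force: [1.1, -0.0, -2.5]
width: 0.0515
```

```bash
python3 -c "
from h import *
f=grab('wrist','w7.png');f=grab('side')
cv2.imwrite('pics/d7.png',cv2.resize(f['pixels'][120:260,260:440],None,fx=4,fy=4,interpolation=2))
go(621,-137,28,-1.2)"
```

```text
t 10.92 pos [ 620.9 -137.    38.4] -> cm [ 0.01 -0.    1.04] deg [-0.  -0.   0.1] rows 0.2 w 0.052 F [-0.1 -0.1 -2.6]
```

View pics/w7.png

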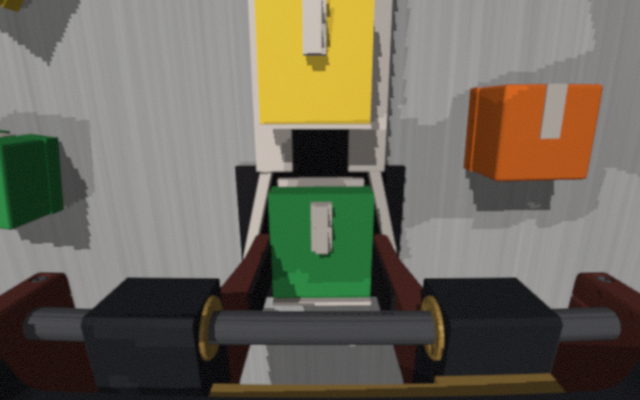

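View pics/d7.png

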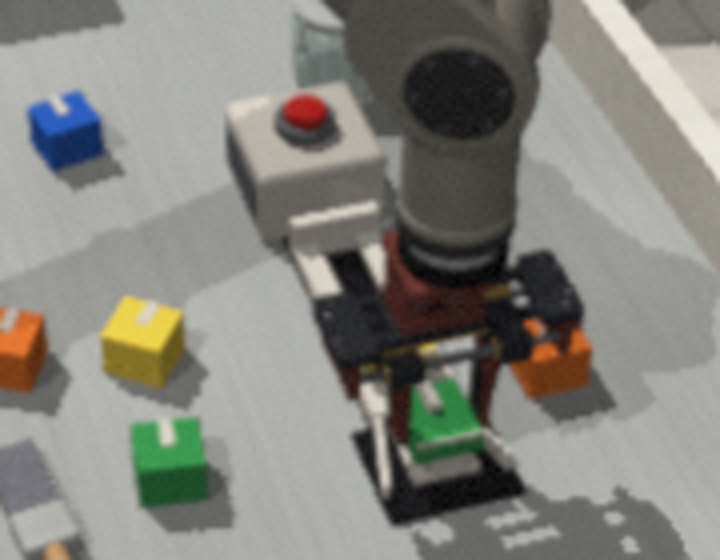

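Request:
move_arm(increments="0.6 0 0 0.3 0 0 0;0.6 0 0 0.5 0 0 0;0.6 0 0 0.5 0 0 0")

```text
t: 11.17
tool_pos: [0.6208, -0.1374, 0.0355]
eef_rot: [1.0, -0.01, -0.0, -0.001]
ft_force: [-8.8, 3.9, 23.8]
width: 0.052
```

Request:
move_arm(increments="0.6 0 0 -0.1 0 0 0;0.6 0 0 -0.2 0 0 0;0.6 0 -1 -0.2 0 0 0;0.6 0 -2 -0.2 0 0 0;0.6 0 -3 -0.2 0 0 0")

```text
t: 11.58
tool_pos: [0.622, -0.1074, 0.0356]
eef_rot: [1.0, -0.011, 0.0, 0.001]
ft_force: [-0.2, -4.2, 3.8]
width: 0.0519
```

```bash
python3 -c "
from h import *
f=grab('wrist','w8.png')
go(621,-43,34,-1.2)"
```

```text
t 11.63 pos [ 622.4 -104.7   35.5] -> cm [-0.25 -6.16  0.15] deg [-0.  -0.   0.2] rows 1.5 w 0.0516 F [-1.2 -2.4  4.4]
```

View pics/w8.png

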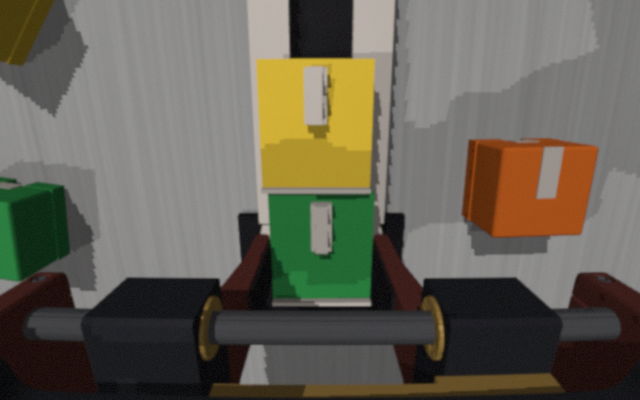

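Request:
move_arm(increments="0.6 -0.1 -1 0 0 0 0;0.6 -0.1 -2 0 0 0 0;0.6 -0.1 -3 0 0 0 0;0.6 -0.1 -4 0 0 0 0;0.6 -0.1 -5 0 0 0 0;0.6 -0.1 -6 0 0 0 0;0.6 -0.1 -6.2 0 0 0 0;0.6 -0.1 -6.2 0 0 0 0")

```text
t: 12.3
tool_pos: [0.6222, -0.043, 0.0356]
eef_rot: [1.0, -0.009, 0.0, -0.001]
ft_force: [0.6, 0.8, 4.6]
width: 0.0515
```

```bash
python3 -c "
from h import *
f=grab('wrist','w9.png');f=grab('side')
cv2.imwrite('pics/d9.png',cv2.resize(f['pixels'][120:260,260:440],None,fx=4,fy=4,interpolation=2))
go(621,-43,34,-1.2)"
```

```text
t 12.4 pos [622.1 -43.   35.5] -> cm [-0.11  0.    0.15] deg [-0.1  0.   0.1] rows 0.0 w 0.0513 F [0.8 2.8 4.6]
```

View pics/w9.png

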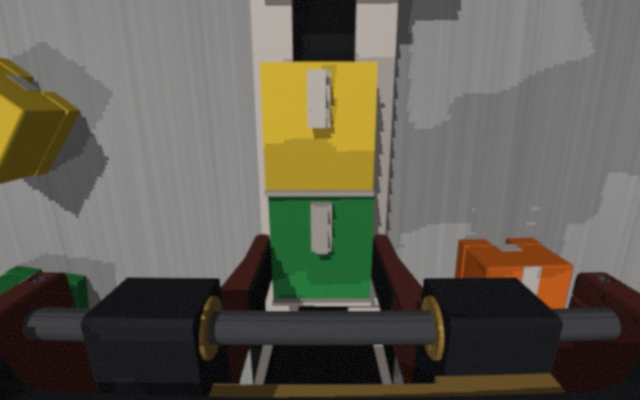

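View pics/d9.png

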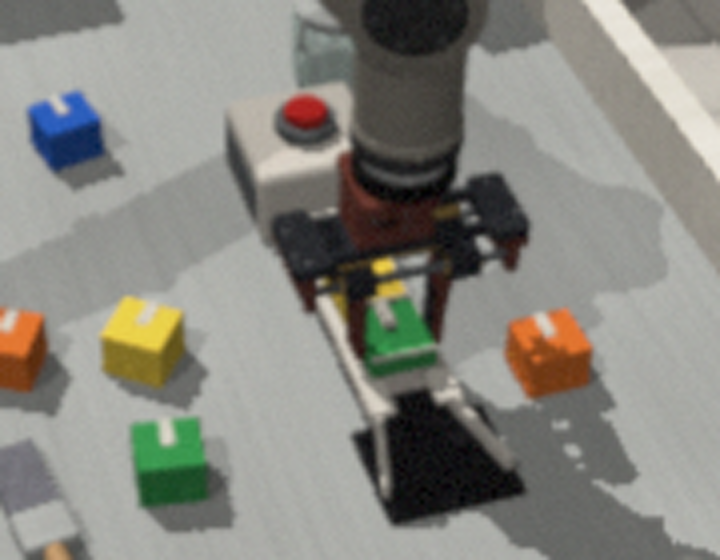

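Request:
move_arm(increments="0.1 0 0 0 0 0 0;0.1 0 0 0 0 0 0;0.1 0 0 0 0 0 0;0.1 0 0 -4 0 0 0;0.1 0 0 -8 0 0 0;0.1 -18.8 21.4 -12 0 0 26;0.1 -18.8 21.4 -12 0 0 26;0.1 -18.8 21.4 -12 0 0 26;0.1 -18.8 21.4 -12 0 0 26;0.1 -18.8 21.4 -12 0 0 26;0.1 -18.8 21.4 -12 0 0 26;0.1 -18.8 21.4 -12 0 0 26")

```text
t: 13.4
tool_pos: [0.4268, -0.2569, 0.1555]
eef_rot: [0.972, -0.236, -0.001, -0.0]
ft_force: [0.1, -0.7, -0.6]
width: 0.0788
```

Request:
move_arm(increments="0.1 0 0 0 0 0 0;0.1 0 0 0 0 0 0")

```text
t: 13.57
tool_pos: [0.4275, -0.257, 0.1557]
eef_rot: [0.971, -0.238, -0.0, -0.0]
ft_force: [0.9, -0.0, 0.3]
width: 0.0792
```

```bash
python3 -c "
from h import *
f=grab('wrist','w10.png')
u=proj(f,[.4298,-.2527,.038]);print(u)
tops(f,[('Cblue','blue',u,.038)])
go(429.8,-252.7,18,-27.2)"
```

```text
[323.29114443 190.33677171]
Cblue c [ 430.1 -252.8] size [57.4 51.4] yaw 62.6 stripe off [ 5.2 10.9]
t 13.62 pos [ 428.9 -255.6  155.4] -> cm [-0.05 -0.28 13.74] deg [-0.   0.  -0.1] rows 3.3 w 0.0788 F [ 0.5 -0.3 -0.4]
```

View pics/w10.png

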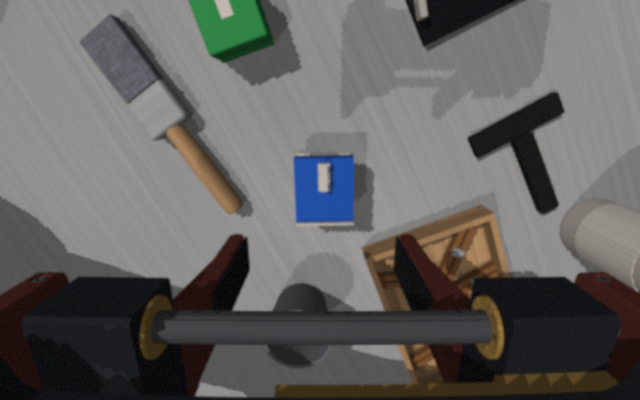

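Request:
move_arm(increments="0.1 0 -0.3 4 0 0 0;0.1 0 -0.3 8 0 0 0;0.1 0 -0.3 12 0 0 0;0.1 0 -0.3 13.7 0 0 0;0.1 0 -0.3 13.7 0 0 0;0.1 0 -0.3 13.7 0 0 0")

```text
t: 14.12
tool_pos: [0.4308, -0.2518, 0.0176]
eef_rot: [0.972, -0.234, -0.001, -0.0]
ft_force: [0.4, -0.2, 0.4]
width: 0.079
```

Request:
move_arm(increments="0.6 0 0 0 0 0 0;0.6 0 0 0 0 0 0;0.6 0 0 0 0 0 0;0.6 0 0 0 0 0 0;0.6 0 0 0 0 0 0;0.6 0 0 -4 0 0 0;0.6 0 0 -8 0 0 0;0.6 0 0 -8 0 0 0")

```text
t: 14.78
tool_pos: [0.4336, -0.2551, 0.1038]
eef_rot: [0.972, -0.236, 0.004, 0.0]
ft_force: [0.8, -0.9, -1.1]
width: 0.0518
```

```bash
python3 -c "
from h import *
go(619,-141,100,-1.2)"
```

```text
t 14.78 pos [ 433.6 -255.1  103.8] -> cm [ 11.25 -18.64   0.49] deg [  0.   -0.5 -26.1] rows 5.2 w 0.0518 F [ 0.8 -0.9 -1.1]
```

Request:
move_arm(increments="0.6 11.3 -18.6 0 0 0 -26;0.6 11.3 -18.6 0 0 0 -26;0.6 11.3 -18.6 0 0 0 -26;0.6 11.3 -18.6 0 0 0 -26;0.6 11.3 -18.6 0 0 0 -26;0.6 11.3 -18.6 0 0 0 -26;0.6 11.3 -18.6 0 0 0 -26;0.6 11.3 -18.6 3 0 0 -26;0.6 11.3 -18.6 4.5 0 0 -26;0.6 11.3 -18.6 4.5 0 0 -26;0.6 11.3 -18.6 4.5 0 0 -26")

```text
t: 15.7
tool_pos: [0.6145, -0.1401, 0.053]
eef_rot: [1.0, -0.011, -0.001, 0.0]
ft_force: [-0.2, -0.5, -0.7]
width: 0.0517
```

```bash
python3 -c "
from h import *
f=grab('wrist','w11.png')
go(619,-141,26,-1.2)"
```

```text
t 15.75 pos [ 615.5 -140.3   54.1] -> cm [0.35 0.06 2.81] deg [ 0.   0.  -0.1] rows 0.7 w 0.0515 F [ 1.1  0.4 -0.9]
```

View pics/w11.png

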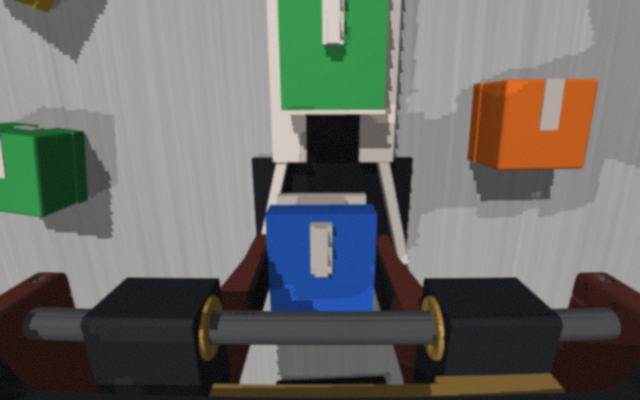

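Request:
move_arm(increments="0.6 0.4 0 1 0 0 0;0.6 0.4 0 2 0 0 0;0.6 0.4 0 2.4 0 0 0;0.6 0.4 0 2.6 0 0 0;0.6 0.4 0 2.6 0 0 0;0.6 0.4 0 2.6 0 0 0")

```text
t: 16.25
tool_pos: [0.6203, -0.1393, 0.0274]
eef_rot: [1.0, -0.01, -0.0, 0.0]
ft_force: [0.3, 0.4, -1.4]
width: 0.0517
```

Lower another few mm until contact.

Request:
move_arm(increments="0.6 0 0 0.1 0 0 0;0.6 0 0 0.2 0 0 0;0.6 0 0 0.3 0 0 0;0.6 0 0 0.3 0 0 0")

```text
t: 16.58
tool_pos: [0.6206, -0.1392, 0.0255]
eef_rot: [1.0, -0.01, 0.0, -0.0]
ft_force: [-2.5, 1.0, 5.4]
width: 0.0518
```

Request:
move_arm(increments="0.6 0 -1 -0.1 0 0 0;0.6 0 -2 -0.1 0 0 0;0.6 0 -3 -0.1 0 0 0;0.6 0 -4 -0.1 0 0 0;0.6 0 -5 -0.1 0 0 0;0.6 0 -6 -0.1 0 0 0;0.6 0 -7 -0.1 0 0 0;0.6 0 -7.8 -0.1 0 0 0;0.6 0 -8 -0.1 0 0 0")

```text
t: 17.33
tool_pos: [0.6223, -0.0574, 0.0255]
eef_rot: [1.0, -0.01, 0.0, -0.0]
ft_force: [0.3, -2.6, -0.3]
width: 0.0517
```

```bash
python3 -c "
from h import *
f=grab('wrist','w12.png')
go(621,-50,26,-1.2)"
```

```text
t 17.38 pos [622.2 -57.4  25.5] -> cm [-0.14 -0.74 -0.05] deg [-0.  -0.   0.1] rows 0.2 w 0.0516 F [0.6 0.6 0.4]
```

View pics/w12.png

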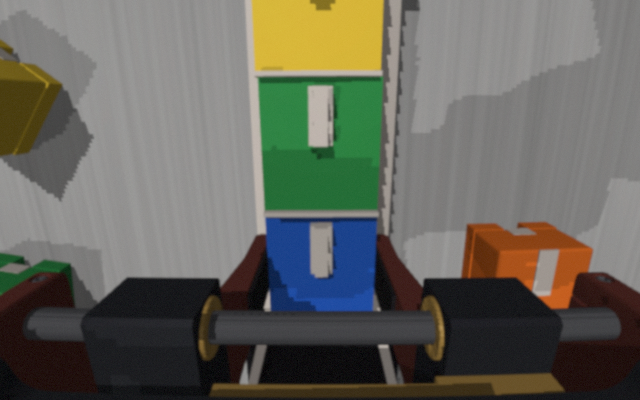

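Request:
move_arm(increments="0.6 0 -0.3 0 0 0 0;0.6 0 -0.5 0 0 0 0;0.6 0 -0.7 0 0 0 0;0.6 0 -0.8 0 0 0 0;0.6 0 -0.9 0 0 0 0;0.6 0 -0.9 0 0 0 0")

```text
t: 17.88
tool_pos: [0.6222, -0.0504, 0.0256]
eef_rot: [1.0, -0.011, 0.0, 0.0]
ft_force: [0.8, -2.8, -0.4]
width: 0.0518
```

Request:
move_arm(increments="0.6 0 -0.2 0 0 0 0;0.6 0 -0.4 0 0 0 0;0.6 0 -0.5 0 0 0 0;0.6 0 -0.6 0 0 0 0;0.6 0 -0.6 0 0 0 0")

```text
t: 18.3
tool_pos: [0.6217, -0.0493, 0.0257]
eef_rot: [1.0, -0.012, 0.0, 0.003]
ft_force: [0.5, -12.8, -0.2]
width: 0.0518
```

Request:
move_arm(increments="0.6 0 0.5 0 0 0 0;0.1 0 0.5 0 0 0 0;0.1 0 0.5 0 0 0 0;0.1 0 0.5 0 0 0 0;0.1 0 0.5 -4 0 0 0;0.1 0 0.5 -8 0 0 0;0.1 0 0.5 -12 0 0 0;0.1 -2.5 -10 -35 0 0 -91;0.1 -2.5 -10 -35 0 0 -91;0.1 -2.5 -10 -35 0 0 -91;0.1 -2.5 -10 -35 0 0 -91;0.1 -2.5 -10 -35 0 0 -91")

```text
t: 19.3
tool_pos: [0.6025, 0.039, 0.3361]
eef_rot: [0.954, 0.301, 0.0, -0.0]
ft_force: [1.6, 0.1, 0.4]
width: 0.0788
```

```bash
python3 -c "
from h import *
go(598,56,377,90)"
```

```text
t 19.3 pos [602.5  39.  336.1] -> cm [ 0.61 -1.65 -4.09] deg [ -0.  -0. -55.] rows 7.7 w 0.0788 F [1.6 0.1 0.4]
```

Request:
move_arm(increments="0.1 0.6 -1.6 -4 0 0 -55;0.1 0.6 -1.6 -4 0 0 -55;0.1 0.6 -1.6 -4 0 0 -55;0.1 0.6 -1.6 -4 0 0 -55;0.1 0.6 -1.6 -4 0 0 -55;0.1 0.6 -1.6 -4 0 0 -55;0.1 0.6 -1.6 -4 0 0 -55;0.1 0.6 -1.6 -4 0 0 -55;0.1 0.6 -1.6 -4 0 0 -55;0.1 0.6 -1.6 -4 0 0 -55")

```text
t: 20.13
tool_pos: [0.599, 0.0545, 0.374]
eef_rot: [0.71, 0.704, -0.0, -0.0]
ft_force: [-0.1, 0.1, 0.6]
width: 0.0791
```

```bash
python3 - <<'E'
from h import *
f=grab('wrist','w13.png')
P=lambda x,y,z:proj(f,[x/1000,y/1000,z])
r=tops(f,[('Kgreen','green',P(428,-92.6,.04),.04),('Kyellow','yellow',P(442.6,33.5,.04),.04),('Kblue','blue',P(448,305.6,.04),.04),('Cyellow','yellow',P(623,70,.044),.044),('Cgreen','green',P(622,10,.044),.044),('Cblue','blue',P(621,-50,.044),.044)])
u,v=P(622,10,.044)
im=cv2.resize(f['pixels'][120:220,200:400],None,fx=4,fy=4,interpolation=2);cv2.imwrite('pics/w13z.png',im)
E
```

```text
Kgreen c [427.9 -92.6] size [47.1 47.3] yaw 81.2 stripe off [0.1 9.1]
Kyellow c [442.6  33.5] size [46.6 48.2] yaw 51.7 stripe off [6.8 8.4]
Kblue c [448.2 305.7] size [48.  44.6] yaw 101.3 stripe off [-2.1 10.6]
Cyellow c [620.2  71. ] size [57.1 51.4] yaw 89.5 stripe off [ 1.9 12.7]
Cgreen c [620.4  10. ] size [53.4 49.9] yaw 89.4 stripe off [ 1.2 10.9]
Cblue c [619.  -49.7] size [54.8 51.5] yaw 89.3 stripe off [ 1.4 12.9]
```

View pics/w13.png

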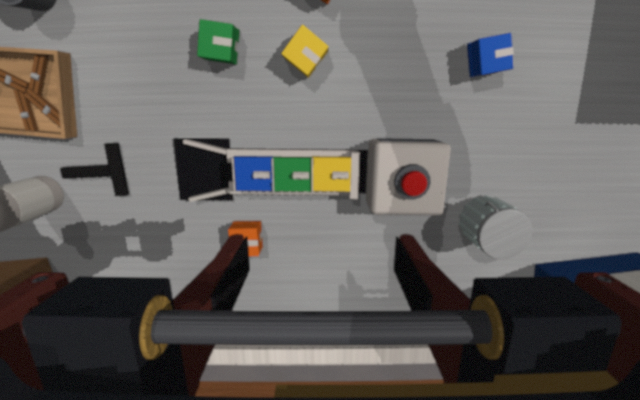

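View pics/w13z.png

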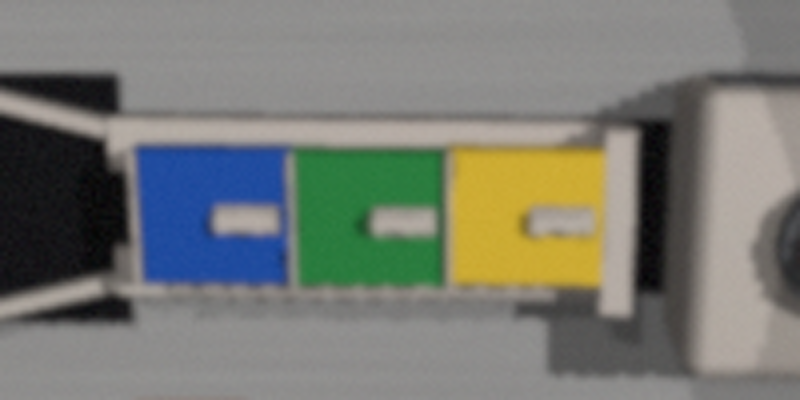

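Request:
move_arm(increments="0.1 24.5 -15 22 0 0 78;0.1 24.5 -15 22 0 0 78;0.1 24.5 -15 22 0 0 78;0.1 24.5 -15 22 0 0 78;0.1 24.5 -15 22 0 0 78;0.1 24.5 -15 22 0 0 78;0.1 24.5 -15 22 0 0 78;0.1 24.5 -15 22 0 0 78;0.1 24.5 -15 22 0 0 78;0.1 24.5 -15 22 0 0 78;0.1 24.5 -15 22 0 0 78;0.1 24.5 -15 22 0 0 78")

```text
t: 21.18
tool_pos: [0.4502, 0.3006, 0.1536]
eef_rot: [0.995, 0.099, -0.0, 0.0]
ft_force: [0.7, -0.1, -0.0]
width: 0.0791
```

Request:
move_arm(increments="0.1 0 0 0 0 0 0;0.1 0 0 0 0 0 0")

```text
t: 21.35
tool_pos: [0.4512, 0.2999, 0.1544]
eef_rot: [0.995, 0.102, 0.0, -0.0]
ft_force: [0.0, 0.8, 0.4]
width: 0.0793
```

```bash
python3 - <<'E'
from h import *
f=grab('wrist','w14.png')
r=tops(f,[('Kblue','blue',proj(f,[.448,.3057,.04]),.04)])
x,y,h=r['Kblue'];go(x,y,10,h-90)
E
```

```text
Kblue c [447.9 307.8] size [48.2 48.4] yaw 101.7 stripe off [-1.8  9. ]
t 21.4 pos [451.2 299.7 154.4] -> cm [-0.17 -0.84 14.44] deg [-0. -0.  0.] rows 3.5 w 0.0789 F [0.2 0.4 0. ]
```

View pics/w14.png

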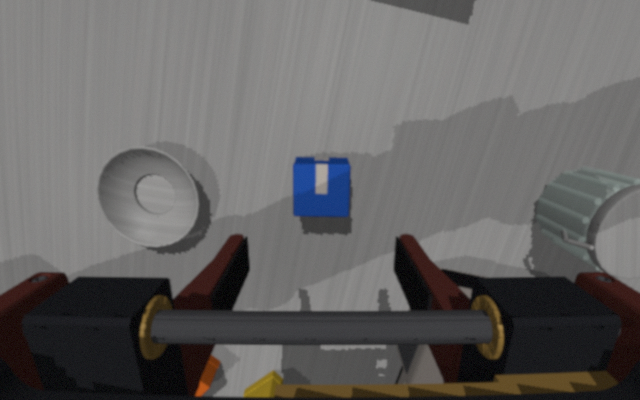

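Request:
move_arm(increments="0.1 -0.2 -0.7 4 0 0 0;0.1 -0.2 -0.7 8 0 0 0;0.1 -0.2 -0.7 12 0 0 0;0.1 -0.2 -0.7 14.4 0 0 0;0.1 -0.2 -0.7 14.4 0 0 0;0.1 -0.2 -0.7 14.4 0 0 0;0.6 -0.2 -0.7 14.4 0 0 0;0.6 -0.2 -0.7 14.4 0 0 0;0.6 -0.2 -0.7 14.4 0 0 0;0.6 -0.2 -0.7 14.4 0 0 0;0.6 -0.2 -0.7 14.4 0 0 0;0.6 -0.2 -0.7 14.4 0 0 0", newtons=20)

```text
t: 22.4
tool_pos: [0.4484, 0.3071, 0.0112]
eef_rot: [0.995, 0.101, 0.001, -0.001]
ft_force: [-0.7, 0.6, 8.4]
width: 0.0501
```

```bash
python3 - <<'E'
from h import *
go(622,-50,140,-1)
E
```

```text
t 22.4 pos [448.4 307.1  11.2] -> cm [  9.83  38.46 -12.91] deg [-0.1 -0.1 12.6] rows 10.0 w 0.0501 F [-0.7  0.6  8.4]
```

Request:
move_arm(increments="0.6 0 0 -4 0 0 0;0.6 0 0 -8 0 0 0;0.6 0 0 -12 0 0 0;0.6 9.8 38.5 -13 0 0 12.6;0.6 9.8 38.5 -13 0 0 12.6;0.6 9.8 38.5 -13 0 0 12.6;0.6 9.8 38.5 -13 0 0 12.6;0.6 9.8 38.5 -13 0 0 12.6;0.6 9.8 38.5 -13 0 0 12.6;0.6 9.8 38.5 -13 0 0 12.6;0.6 9.8 38.5 -13 0 0 12.6;0.6 9.8 38.5 -13 0 0 12.6")

```text
t: 23.4
tool_pos: [0.6114, -0.0326, 0.1395]
eef_rot: [1.0, -0.008, -0.0, -0.0]
ft_force: [0.4, -0.3, -1.0]
width: 0.0503
```

Request:
move_arm(increments="0.6 0.9 3 0 0 0 0;0.6 0.9 3 0 0 0 0;0.6 0.9 3 2 0 0 0;0.6 0.9 3 4 0 0 0;0.6 0.9 3 4 0 0 0;0.6 0.9 3 4 0 0 0")

```text
t: 23.9
tool_pos: [0.6186, -0.0606, 0.0987]
eef_rot: [1.0, -0.008, -0.002, -0.0]
ft_force: [0.2, 0.5, -1.3]
width: 0.0499
```

```bash
python3 - <<'E'
from h import *
f=grab('wrist','w15.png')
go(622,-50,75,-1)
E
```

```text
t 23.95 pos [619.6 -60.8  99.8] -> cm [ 0.23 -1.08  2.48] deg [0. 0. 0.] rows 0.7 w 0.0498 F [-0.6 -0.1 -0.3]
```

View pics/w15.png

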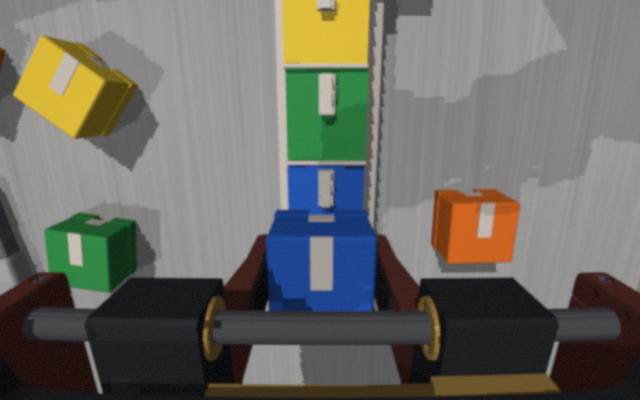

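```bash
python3 - <<'E'
from h import *
f=grab('wrist');im=f['pixels']
cv2.imwrite('pics/w16z.png',cv2.resize(im[150:330,250:400],None,fx=3.3,fy=3.3,interpolation=2))
o=robot.get_obs()['tool_pos']*1000;print(o)
for v in (210,218,222,226,230,236): print(v,im[v,290],(onz(f,321,v,(o[2]+29)/1000)*1000).round(1))
# stripe centre & deck key centre
print('stripe', (onz(f,321,260,(o[2]+29)/1000)*1000).round(1),'key',(onz(f,326,190,.052)*1000).round(1),'green key',(onz(f,327,95,.052)*1000).round(1))
E
```

```text
[620.16180401 -60.87863637 100.42732867]
210 [127  59  23] [618.5 -26.1 129.4]
218 [118  54  23] [618.5 -29.7 129.4]
222 [117  55  23] [618.5 -31.5 129.4]
226 [118  56  23] [618.4 -33.3 129.4]
230 [116  56  23] [618.4 -35.2 129.4]
236 [139  66  28] [618.3 -38.  129.4]
stripe [618.1 -49.5 129.4] key [621.5 -37.1  52. ] green key [622.9  23.   52. ]
```

View pics/w16z.png

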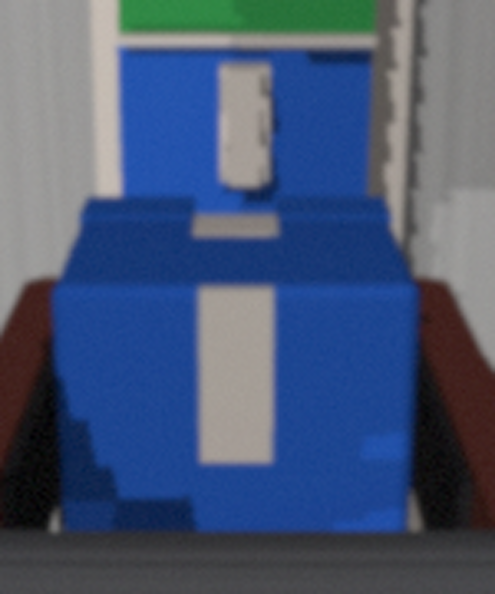

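Request:
move_arm(increments="0.6 0.25 -1.1 0 0 0 0;0.6 0.25 -1.1 1 0 0 0;0.6 0.25 -1.1 2 0 0 0;0.6 0.25 -1.1 3 0 0 0;0.6 0.25 -1.1 3.3 0 0 0;0.6 0.25 -1.1 3.3 0 0 0;0.6 0.25 -1.1 3.3 0 0 0")

```text
t: 24.58
tool_pos: [0.6221, -0.0505, 0.0661]
eef_rot: [1.0, -0.009, -0.0, 0.0]
ft_force: [-0.4, -0.3, -0.5]
width: 0.0497
```

```bash
python3 - <<'E'
from h import *
f=grab('wrist');im=f['pixels']
cv2.imwrite('pics/w17z.png',cv2.resize(im[150:330,250:400],None,fx=3.3,fy=3.3,interpolation=2))
go(622.5,-49.6,55,-1)
E
```

```text
t 24.63 pos [622.5 -50.5  66.5] -> cm [-0.   -0.09  1.15] deg [ 0.  0. -0.] rows 0.3 w 0.0499 F [ 0.1  0.4 -0.8]
```

View pics/w17z.png

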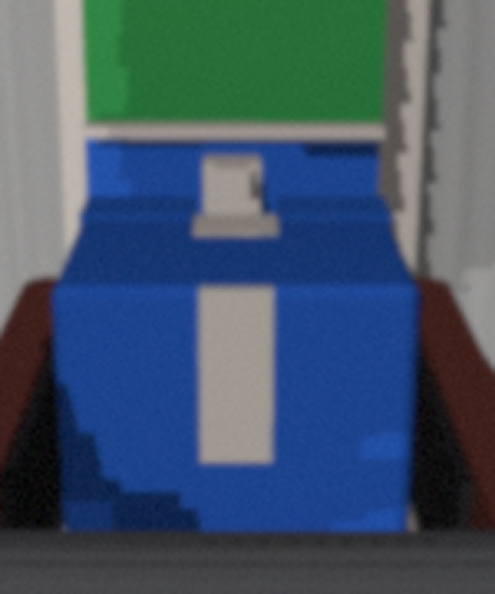

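Request:
move_arm(increments="0.6 0 -0.1 0.4 0 0 0;0.6 0 -0.1 0.7 0 0 0;0.6 0 -0.1 0.9 0 0 0;0.6 0 -0.1 1 0 0 0;0.6 0 -0.1 1.1 0 0 0;0.6 0 -0.1 1.2 0 0 0;0.6 0 -0.1 1.2 0 0 0")

```text
t: 25.22
tool_pos: [0.6225, -0.0491, 0.0553]
eef_rot: [1.0, -0.009, -0.0, -0.0]
ft_force: [-2.8, 0.7, 5.0]
width: 0.0502
```

Request:
move_arm(increments="0.1 0 0 0 0 0 0;0.1 0 0 0 0 0 0;0.1 0 0 0 0 0 0;0.1 0 0 -4 0 0 0;0.1 0 0 -8 0 0 0;0.1 -18 -7.9 -10 0 0 37.5;0.1 -18 -7.9 -10 0 0 37.5;0.1 -18 -7.9 -10 0 0 37.5;0.1 -18 -7.9 -10 0 0 37.5;0.1 -18 -7.9 -10 0 0 37.5;0.1 -18 -7.9 -10 0 0 37.5;0.1 -18 -7.9 -10 0 0 37.5")

```text
t: 26.22
tool_pos: [0.4424, 0.0345, 0.1546]
eef_rot: [0.944, -0.329, -0.001, -0.001]
ft_force: [0.2, 0.6, 0.2]
width: 0.0792
```

Request:
move_arm(increments="0.1 0 0 0 0 0 0;0.1 0 0 0 0 0 0")

```text
t: 26.38
tool_pos: [0.4451, 0.0326, 0.1548]
eef_rot: [0.944, -0.329, 0.001, -0.0]
ft_force: [0.6, 0.2, 0.2]
width: 0.0792
```

```bash
python3 - <<'E'
from h import *
f=grab('wrist','w18.png')
r=tops(f,[('Kyellow','yellow',proj(f,[.4426,.0335,.04]),.04)])
x,y,h=r['Kyellow'];go(x,y,10,h-90)
f=grab('side');cv2.imwrite('pics/d18.png',cv2.resize(f['pixels'][110:300,260:440],None,fx=3.1,fy=3.1,interpolation=2))
E
```

```text
Kyellow c [443.2  33.7] size [45.6 48.2] yaw 51.6 stripe off [7.2 8.1]
t 26.43 pos [445.   32.3 154.7] -> cm [-0.25  0.02 14.47] deg [-0.  -0.1 -0. ] rows 3.5 w 0.0796 F [-0.2 -0.3 -0.5]
```

View pics/w18.png

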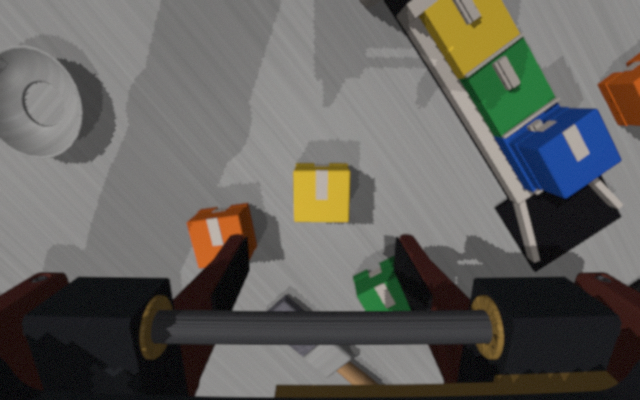

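View pics/d18.png

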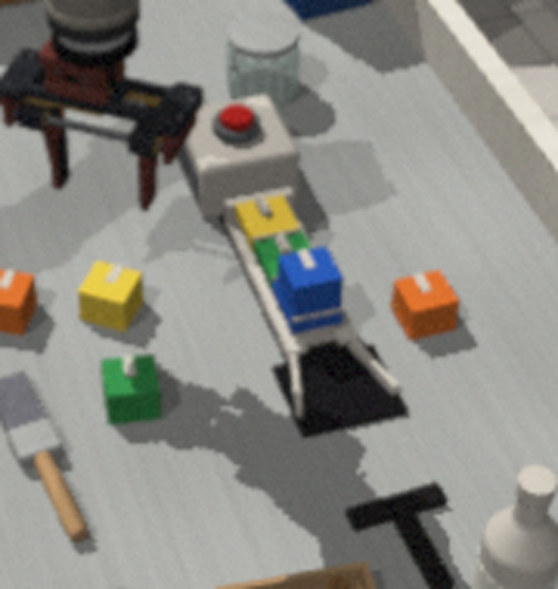

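```bash
python3 - <<'E'
from h import *
f=grab('wrist')
cv2.imwrite('pics/w19z.png',cv2.resize(f['pixels'][60:220,470:640],None,fx=3.5,fy=3.5,interpolation=2))
u=proj(f,[.622,-.05,.084]);print(u)
for dx in (-24,24):
  for dy in(-25,25): print(dx,dy,proj(f,[.622+dy/1000,-.0495+dx/1000,.084]).round(),proj(f,[.622+dy/1000,-.0495+dx/1000,.044]).round())
tops(f,[('Kb','blue',u,.084)])
s=grab('side');tops(s,[('Kb side','blue',proj(s,[.622,-.05,.084]),.084)])
E
```

```text
[582.89100712 151.5545103 ]
-24 -25 [567. 196.] [535. 184.]
-24 25 [625. 156.] [585. 149.]
24 -25 [538. 146.] [508. 140.]
24 25 [598. 103.] [560. 103.]
Kb c [619.8 -49.8] size [47.4 48.8] yaw 89.1 stripe off [ 1.3 10. ]
Kb side c [621.2 -50.2] size [45.7 48.3] yaw 87.9 stripe off [ 1.9 11.9]
```

View pics/w19z.png

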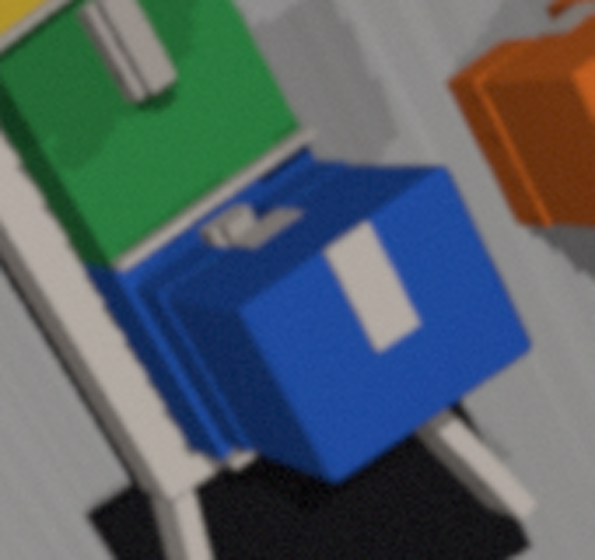

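Request:
move_arm(increments="0.28 -0.2 0 2 0 0 0;0.28 -0.2 0 5 0 0 0;0.28 -0.2 0 8 0 0 0;0.28 -0.2 0 12 0 0 0;0.28 -0.2 0 14.4 0 0 0;0.28 -0.2 0 14.4 0 0 0;0.28 -0.2 0 14.4 0 0 0;0.6 -0.2 0 14.4 0 0 0;0.6 -0.2 0 14.4 0 0 0;0.6 -0.2 0 14.4 0 0 0;0.6 -0.2 0 14.4 0 0 0;0.6 -0.2 0 14.4 0 0 0")

```text
t: 27.58
tool_pos: [0.4439, 0.0344, 0.012]
eef_rot: [0.944, -0.33, 0.001, -0.001]
ft_force: [0.1, -0.7, 8.4]
width: 0.0496
```

```bash
python3 - <<'E'
from h import *
go(623.5,60,140,-1)
E
```

```text
t 27.58 pos [443.9  34.4  12. ] -> cm [ 12.5  -13.22 -12.73] deg [ -0.1  -0.2 -37.5] rows 5.3 w 0.0496 F [ 0.1 -0.7  8.4]
```

Request:
move_arm(increments="0.6 0 0 -4 0 0 0;0.6 0 0 -8 0 0 0;0.6 0 0 -12 0 0 0;0.6 12.5 -13.2 -12.5 0 0 -37.5;0.6 12.5 -13.2 -12.5 0 0 -37.5;0.6 12.5 -13.2 -12.5 0 0 -37.5;0.6 12.5 -13.2 -12.5 0 0 -37.5;0.6 12.5 -13.2 -12.5 0 0 -37.5;0.6 12.5 -13.2 -12.5 0 0 -37.5;0.6 12.5 -13.2 -9 0 0 -37.5;0.6 12.5 -13.2 -8.5 0 0 -37.5;0.6 12.5 -13.2 -8.5 0 0 -37.5")

```text
t: 28.58
tool_pos: [0.6189, 0.0596, 0.0937]
eef_rot: [1.0, -0.009, -0.003, 0.0]
ft_force: [-0.7, 0.4, -1.5]
width: 0.05
```

Request:
move_arm(increments="0.6 0 0 0 0 0 0;0.6 0 0 0 0 0 0")

```text
t: 28.75
tool_pos: [0.6224, 0.0597, 0.0969]
eef_rot: [1.0, -0.009, 0.001, -0.0]
ft_force: [0.9, -0.8, -0.4]
width: 0.0496
```

```bash
cat >> h.py <<'E'
def held(fn,off):
    f=grab('wrist',fn);o=robot.get_obs()['tool_pos']*1000;im=f['pixels'];z=(o[2]+40-off)/1000
    g=im[:,290:310].astype(float).sum(2).mean(1)
    for v in range(222,248,2): print(v,im[v,295],(onz(f,321,v,z)*1000).round(1)[1])
    cv2.imwrite('pics/z'+fn,cv2.resize(im[100:330,240:410],None,fx=3,fy=3,interpolation=2));return f
E
python3 - <<'E'
from h import *
f=held('w20.png',12)
go(623,70,66,-1)
E
```

```text
222 [ 33 113 134] 88.4
224 [ 33 113 134] 87.5
226 [ 28 110 133] 86.6
228 [ 32 112 135] 85.7
230 [ 30 116 141] 84.7
232 [ 38 139 166] 83.8
234 [ 42 147 176] 82.8
236 [ 42 142 169] 81.9
238 [ 39 139 165] 80.9
240 [ 40 139 165] 80.0
242 [ 39 139 166] 79.0
244 [ 39 139 165] 78.1
246 [ 41 142 167] 77.1
t 28.8 pos [622.7  59.8  97. ] -> cm [ 0.01 -1.02  3.1 ] deg [-0.  -0.1 -0. ] rows 0.8 w 0.05 F [ 0.   0.4 -0.8]
```

View pics/zw20.png

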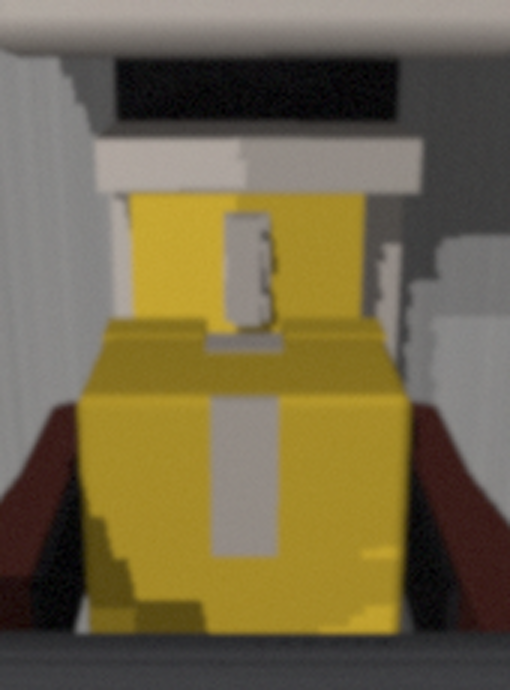

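Request:
move_arm(increments="0.6 0.05 -1 0 0 0 0;0.6 0.05 -1 1 0 0 0;0.6 0.05 -1 2 0 0 0;0.6 0.05 -1 2.7 0 0 0;0.6 0.05 -1 2.9 0 0 0;0.6 0.05 -1 2.9 0 0 0")

```text
t: 29.3
tool_pos: [0.6221, 0.0694, 0.0652]
eef_rot: [1.0, -0.009, -0.001, 0.0]
ft_force: [0.2, 0.7, -1.3]
width: 0.05
```

```bash
python3 - <<'E'
from h import *
f=held('w21.png',12)
go(623,70,56,-1)
E
```

```text
222 [ 32 112 133] 98.3
224 [ 35 114 136] 97.4
226 [ 29 112 133] 96.5
228 [ 33 115 136] 95.5
230 [ 32 119 141] 94.6
232 [ 39 139 167] 93.7
234 [ 43 148 176] 92.7
236 [ 42 142 170] 91.8
238 [ 41 142 167] 90.8
240 [ 40 140 166] 89.9
242 [ 40 141 166] 88.9
244 [ 41 141 167] 88.0
246 [ 39 140 167] 87.0
t 29.35 pos [622.6  69.3  65.8] -> cm [ 0.04 -0.07  0.98] deg [ 0.   0.1 -0. ] rows 0.2 w 0.05 F [ 0.8 -0.4 -1. ]
```

View pics/zw21.png

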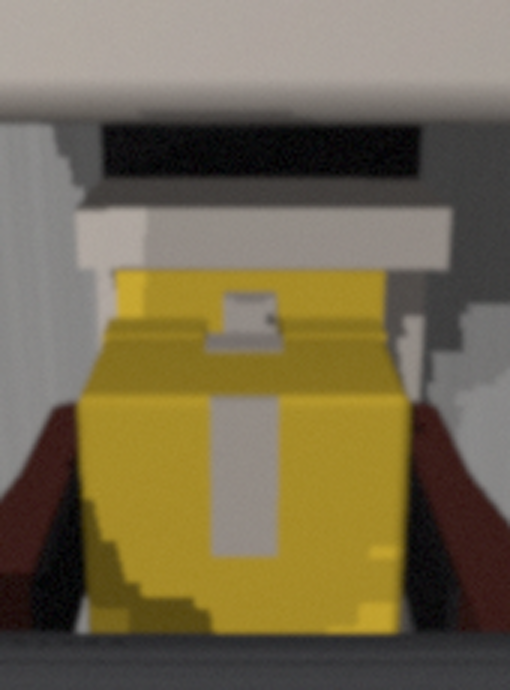

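Request:
move_arm(increments="0.6 0.05 0 0.4 0 0 0;0.6 0.05 0 0.6 0 0 0;0.6 0.05 0 0.8 0 0 0;0.6 0.05 0 0.9 0 0 0;0.6 0.05 0 1 0 0 0;0.6 0.05 0 1.1 0 0 0;0.6 0.05 0 1.1 0 0 0")

```text
t: 29.93
tool_pos: [0.6235, 0.0698, 0.0561]
eef_rot: [1.0, -0.009, -0.0, -0.0]
ft_force: [-2.3, 0.4, 4.3]
width: 0.0499
```

Request:
move_arm(increments="0.1 0 0 0 0 0 0;0.1 0 0 0 0 0 0;0.1 0 0 0 0 0 0;0.1 0 0 -4 0 0 0;0.1 0 0 -8 0 0 0;0.1 -19.2 16.5 -10 0 0 8;0.1 -19.2 16.5 -10 0 0 8;0.1 -19.2 16.5 -10 0 0 8;0.1 -19.2 16.5 -10 0 0 8;0.1 -19.2 16.5 -10 0 0 8;0.1 -19.2 16.5 -10 0 0 8;0.1 -19.2 16.5 -10 0 0 8")

```text
t: 30.93
tool_pos: [0.4227, -0.0961, 0.1553]
eef_rot: [0.997, -0.082, -0.002, -0.001]
ft_force: [-0.1, -0.7, -0.2]
width: 0.0786
```

Request:
move_arm(increments="0.1 0 0 0 0 0 0;0.1 0 0 0 0 0 0")

```text
t: 31.1
tool_pos: [0.4295, -0.0916, 0.1559]
eef_rot: [0.997, -0.078, 0.001, -0.0]
ft_force: [0.8, 0.6, -1.2]
width: 0.0795
```

```bash
python3 - <<'E'
from h import *
f=grab('wrist','w22.png')
r=tops(f,[('Kgreen','green',proj(f,[.428,-.0926,.04]),.04)])
x,y,h=r['Kgreen'];go(x,y,10,h-90)
s=grab('side','d22.png')
E
```

```text
Kgreen c [428.2 -92.5] size [46.8 48. ] yaw 81.0 stripe off [1.5 9.7]
t 31.15 pos [430.1 -91.1 155.8] -> cm [-0.18  0.17 14.58] deg [-0.  -0.1  0.1] rows 3.5 w 0.079 F [0.4 0.9 0.1]
```

View pics/w22.png

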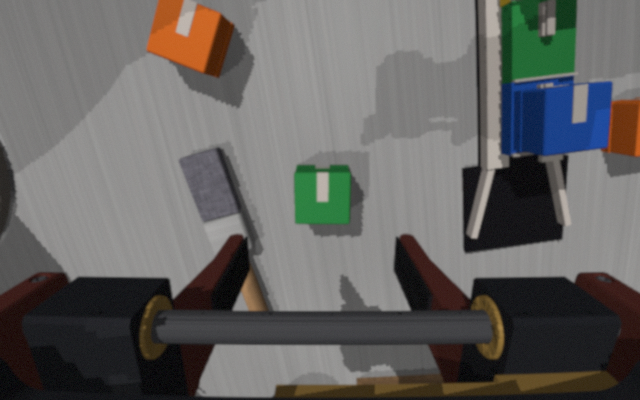

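Request:
move_arm(increments="0.25 -0.2 0.2 2 0 0 0;0.25 -0.2 0.2 5 0 0 0;0.25 -0.2 0.2 8 0 0 0;0.25 -0.2 0.2 12 0 0 0;0.25 -0.2 0.2 14.4 0 0 0;0.25 -0.2 0.2 14.4 0 0 0;0.25 -0.2 0.2 14.4 0 0 0;0.6 -0.2 0.2 14.4 0 0 0;0.6 -0.2 0.2 14.4 0 0 0;0.6 -0.2 0.2 14.4 0 0 0;0.6 -0.2 0.2 14.4 0 0 0;0.6 -0.2 0.2 14.4 0 0 0")

```text
t: 32.2
tool_pos: [0.4281, -0.0935, 0.0129]
eef_rot: [0.997, -0.078, 0.002, -0.0]
ft_force: [-0.3, -0.2, 7.9]
width: 0.0496
```

```bash
python3 - <<'E'
from h import *
go(623,10,150,-1)
E
```

```text
t 32.2 pos [428.1 -93.5  12.9] -> cm [ 17.69 -13.27 -13.63] deg [-0.  -0.2 -8. ] rows 6.2 w 0.0496 F [-0.3 -0.2  7.9]
```

Request:
move_arm(increments="0.6 0 0 -4 0 0 0;0.6 0 0 -8 0 0 0;0.6 0 0 -12 0 0 0;0.6 17.7 -13.3 -14 0 0 -8;0.6 17.7 -13.3 -14 0 0 -8;0.6 17.7 -13.3 -14 0 0 -8;0.6 17.7 -13.3 -14 0 0 -8;0.6 17.7 -13.3 -14 0 0 -8;0.6 17.7 -13.3 -14 0 0 -8;0.6 17.7 -13.3 -11.5 0 0 -8;0.6 17.7 -13.3 -11 0 0 -8;0.6 17.7 -13.3 -11 0 0 -8")

```text
t: 33.2
tool_pos: [0.6198, 0.0101, 0.12]
eef_rot: [1.0, -0.009, -0.002, 0.0]
ft_force: [-1.4, -0.4, -0.7]
width: 0.05
```

Request:
move_arm(increments="0.6 0 0 0 0 0 0;0.6 0 0 0 0 0 0")

```text
t: 33.37
tool_pos: [0.6218, 0.0095, 0.1226]
eef_rot: [1.0, -0.009, 0.0, -0.0]
ft_force: [-0.1, -1.3, -1.4]
width: 0.0501
```

```bash
python3 - <<'E'
from h import *
f=held('w23.png',13)
go(623,10,66,-1)
E
```

```text
222 [40 82 25] 37.9
224 [42 84 27] 36.9
226 [40 82 26] 36.0
228 [43 85 28] 35.0
230 [ 50 101  36] 34.1
232 [ 54 107  37] 33.2
234 [ 53 106  37] 32.2
236 [ 51 104  36] 31.3
238 [ 50 104  32] 30.3
240 [ 51 104  35] 29.3
242 [ 49 102  33] 28.4
244 [ 50 102  32] 27.4
246 [ 51 104  34] 26.4
t 33.42 pos [622.    9.6 122.7] -> cm [ 0.09 -0.04  5.67] deg [-0.  -0.1 -0. ] rows 1.4 w 0.0499 F [ 0.6 -0.2 -1.3]
```

View pics/zw23.png

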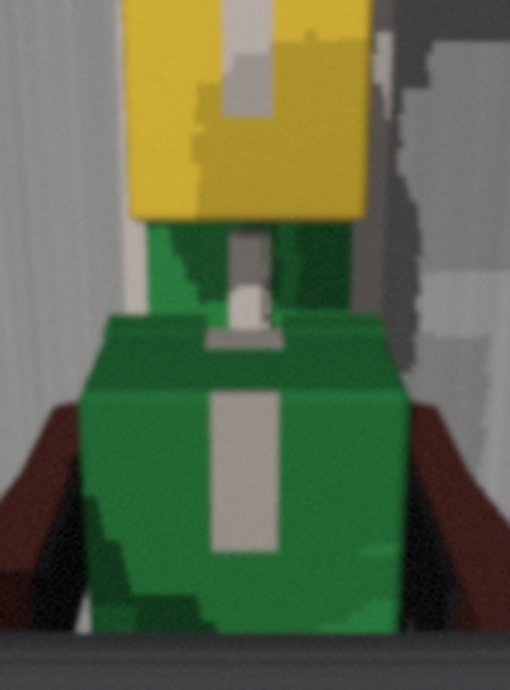

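Request:
move_arm(increments="0.6 0.1 0 1.5 0 0 0;0.6 0.1 0 3 0 0 0;0.6 0.1 0 4.5 0 0 0;0.6 0.1 0 5.4 0 0 0;0.6 0.1 0 5.4 0 0 0;0.6 0.1 0 5.4 0 0 0")

```text
t: 33.92
tool_pos: [0.623, 0.0099, 0.068]
eef_rot: [1.0, -0.009, -0.0, 0.0]
ft_force: [-0.3, 0.2, -0.0]
width: 0.0498
```

```bash
python3 - <<'E'
from h import *
f=held('w24.png',13)
go(623,9.5,57,-1)
E
```

```text
222 [40 81 27] 38.4
224 [38 80 23] 37.4
226 [40 82 27] 36.5
228 [41 84 29] 35.6
230 [49 96 32] 34.6
232 [ 51 106  33] 33.7
234 [ 53 105  35] 32.7
236 [ 50 101  33] 31.8
238 [ 50 101  32] 30.8
240 [ 50 102  33] 29.9
242 [ 51 101  35] 28.9
244 [ 51 103  33] 28.0
246 [ 50 101  34] 27.0
t 33.97 pos [623.5   9.9  68.4] -> cm [-0.05  0.04  1.14] deg [-0.  -0.1 -0. ] rows 0.3 w 0.0497 F [ 0.2  0.4 -0.7]
```

View pics/zw24.png

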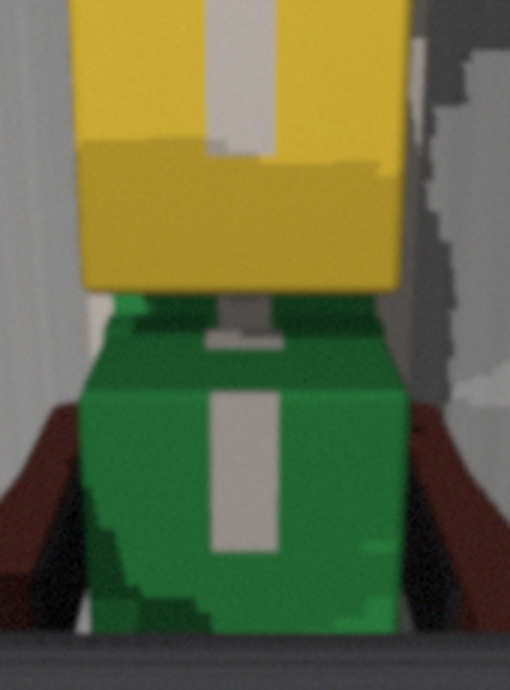

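Key (col 245 in crop) is in line with the stripe (245). Lowering.

Request:
move_arm(increments="0.6 0 0 0.4 0 0 0;0.6 0 0 0.7 0 0 0;0.6 0 0 0.9 0 0 0;0.6 0 0 1.1 0 0 0;0.6 0 0 1.2 0 0 0;0.6 0 0 1.3 0 0 0;0.6 0 0 1.3 0 0 0")

```text
t: 34.55
tool_pos: [0.6231, 0.0102, 0.0569]
eef_rot: [1.0, -0.009, -0.0, -0.001]
ft_force: [-8.7, 1.4, 21.2]
width: 0.0496
```

Request:
move_arm(increments="0.6 0 0 -0.2 0 0 0;0.1 0 0 -0.2 0 0 0;0.1 0 0 -0.2 0 0 0;0.1 0 0 -0.2 0 0 0;0.1 0 0 -4 0 0 0;0.1 0 0 -8 0 0 0;0.1 0 0 -12 0 0 0;0.1 -2.5 -4.6 -31.7 0 0 -91;0.1 -2.5 -4.6 -31.7 0 0 -91;0.1 -2.5 -4.6 -31.7 0 0 -91;0.1 -2.5 -4.6 -31.7 0 0 -91;0.1 -2.5 -4.6 -31.7 0 0 -91")

```text
t: 35.55
tool_pos: [0.5984, 0.0568, 0.3741]
eef_rot: [0.953, 0.302, 0.001, 0.0]
ft_force: [1.4, 0.3, 0.5]
width: 0.0786
```

Request:
move_arm(increments="0.5 0 0 0 0 0 -55;0.5 0 0 0 0 0 -55;0.5 0 0 0 0 0 -55;0.5 0 0 0 0 0 -55;0.9 0 0 0 0 0 -55;1 0 0 0 0 0 -55;1 0 0 0 0 0 -55;1 0 0 0 0 0 -55;1 0 0 0 0 0 -55;1 0 0 0 0 0 -55")

```text
t: 36.38
tool_pos: [0.5987, 0.0564, 0.3712]
eef_rot: [0.709, 0.705, -0.0, -0.0]
ft_force: [-0.0, -0.3, 0.2]
width: 0.0159
```

```bash
python3 - <<'E'
from h import *
f=grab('wrist','w25.png')
P=lambda x,y,z:proj(f,[x/1000,y/1000,z])
r=tops(f,[('Kyellow','yellow',P(623,70,.084),.084),('Kgreen','green',P(622,10,.084),.084),('Kblue','blue',P(621,-50,.084),.084)])
cv2.imwrite('pics/w25z.png',cv2.resize(f['pixels'][120:220,200:400],None,fx=4,fy=4,interpolation=2))
s=grab('side');cv2.imwrite('pics/d25.png',cv2.resize(s['pixels'][110:260,260:440],None,fx=4,fy=4,interpolation=2))
tops(s,[(c+' side',c,proj(s,[.622,y/1000,.084]),.084) for c,y in (('yellow',70),('green',10),('blue',-50))])
hsv=cv2.cvtColor(f['pixels'],cv2.COLOR_BGR2HSV);m=cv2.inRange(hsv,(0,170,90),(4,255,255))+cv2.inRange(hsv,(176,170,90),(180,255,255));m[:, :370]=0;m[:,450:]=0;m[220:]=0
k,l,st,ce=cv2.connectedComponentsWithStats(m);i=1+np.argmax(st[1:,4]);print(st[i],ce[i],onz(f,*ce[i],.085))
go(627,187,130,90)
E
```

```text
Kyellow c [617.8  71.9] size [47.8 54.4] yaw 89.6 stripe off [4.  9.7]
Kgreen c [620.9  11.1] size [46.6 47.5] yaw 89.6 stripe off [ 0.4 10.2]
Kblue c [619.  -50.3] size [47.1 47.5] yaw 89.5 stripe off [ 1.3 10.6]
yellow side c [622.2  71.2] size [46.6 49.7] yaw 89.1 stripe off [ 2.7 14.4]
green side c [622.7  11.1] size [45.1 49.6] yaw 88.7 stripe off [ 1.  11.7]
blue side c [620.6 -50.1] size [45.8 49.4] yaw 87.9 stripe off [ 2.4 11.8]
[402 172  24  24 447] [413.20581655 184.06711409] [0.62652327 0.18664168 0.085     ]
t 36.48 pos [598.8  56.5 371.3] -> cm [13.07  2.76 24.13] deg [-0.   0.  -0.3] rows 6.6 w 0.0079 F [ 0.5 -0.2  0.4]
```

View pics/w25z.png

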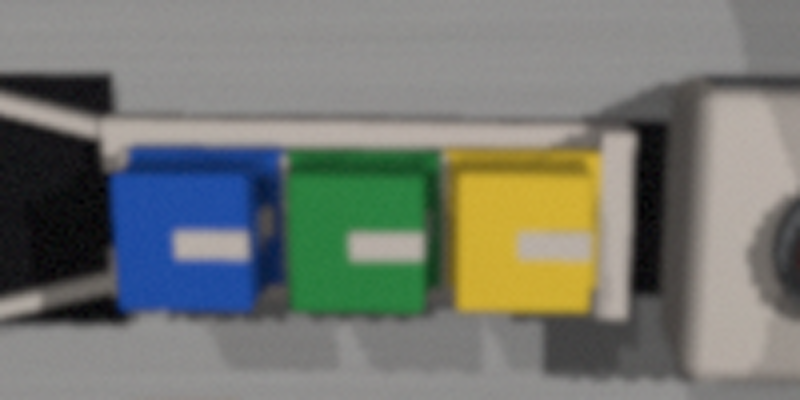

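View pics/d25.png

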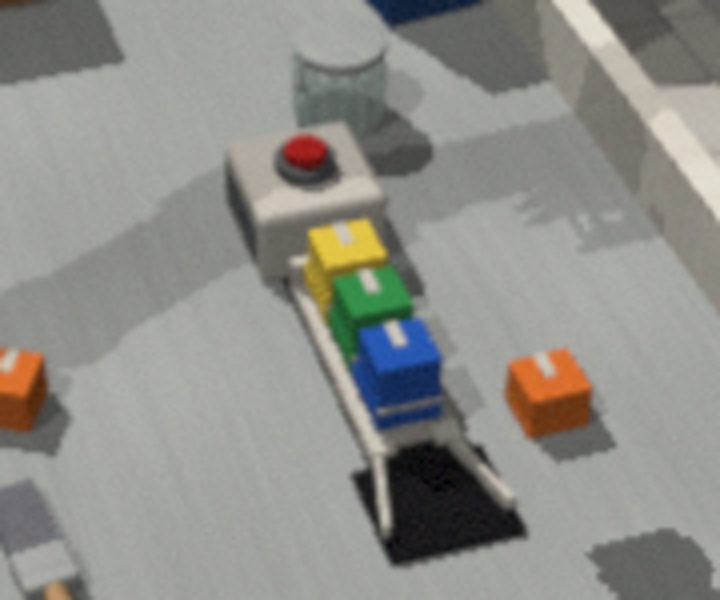

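Request:
move_arm(increments="1 13 2.8 10 0 0 0;1 13 2.8 14 0 0 0;1 13 2.8 18 0 0 0;1 13 2.8 22 0 0 0;1 13 2.8 26 0 0 0;1 13 2.8 26 0 0 0;1 13 2.8 26 0 0 0;1 13 2.8 26 0 0 0;1 13 2.8 26 0 0 0;1 13 2.8 26 0 0 0")

```text
t: 37.32
tool_pos: [0.628, 0.1859, 0.1128]
eef_rot: [0.709, 0.706, 0.0, 0.001]
ft_force: [0.5, 0.1, 1.0]
width: 0.0008
```

```bash
python3 - <<'E'
from h import *
f=grab('wrist','w26.png');s=grab('side')
hsv=cv2.cvtColor(s['pixels'],cv2.COLOR_BGR2HSV);m=cv2.inRange(hsv,(0,170,60),(4,255,255))+cv2.inRange(hsv,(176,170,60),(180,255,255));m[:,:320]=0;m[:,350:]=0
p=np.argwhere(m>0)[:,::-1];print(p.min(0),p.max(0))
o,d=ray(s,336,147.8)
for z in(.08,.085,.09,.095,.1):print(z,onz(s,336,147.8,z))
go(627,187,100,90)
E
```

```text
[332 145] [340 151]
0.08 [0.63072225 0.19454462 0.08      ]
0.085 [0.62861931 0.18847223 0.085     ]
0.09 [0.62651637 0.18239984 0.09      ]
0.095 [0.62441343 0.17632746 0.095     ]
0.1 [0.62231048 0.17025507 0.1       ]
t 37.42 pos [629.3 185.7 114.6] -> cm [ 0.12 -0.23  1.46] deg [ 0.3 -0.1 -0.3] rows 0.4 w 0.0005 F [-0.8 -0.2  0.9]
```

View pics/w26.png

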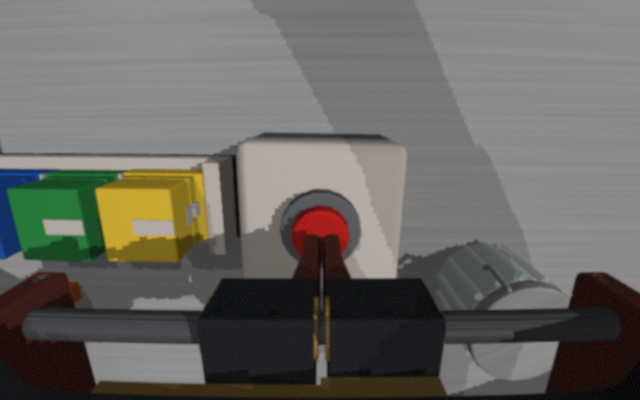

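Request:
move_arm(increments="1 0.1 -0.2 1 0 0 0;1 0.1 -0.2 1.8 0 0 0;1 0.1 -0.2 2.3 0 0 0;1 0.1 -0.2 2.5 0 0 0;1 0.1 -0.2 2.5 0 0 0;1 0.1 -0.2 2.5 0 0 0")

```text
t: 37.92
tool_pos: [0.6254, 0.1875, 0.087]
eef_rot: [0.708, 0.706, 0.0, 0.0]
ft_force: [-0.8, -0.3, 3.9]
width: 0.0005
```

Contact (3.9 N); press on in small steps.

Request:
move_arm(increments="1 0 0 0.1 0 0 0;1 0 0 0.2 0 0 0;1 0 0 0.3 0 0 0;1 0 0 0.4 0 0 0;1 0 0 0.4 0 0 0")

```text
t: 38.33
tool_pos: [0.6256, 0.1875, 0.086]
eef_rot: [0.708, 0.706, 0.001, -0.0]
ft_force: [-9.6, -2.0, 26.5]
width: 0.0005
```

```bash
python3 - <<'E'
from h import *
f=grab('wrist');s=grab('side')
cv2.imwrite('pics/w27.png',cv2.resize(f['pixels'][120:290,220:420],None,fx=3.5,fy=3.5,interpolation=2))
cv2.imwrite('pics/d27.png',cv2.resize(s['pixels'][110:210,290:400],None,fx=5,fy=5,interpolation=2))
E
```

```text
(no output)
```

View pics/w27.png

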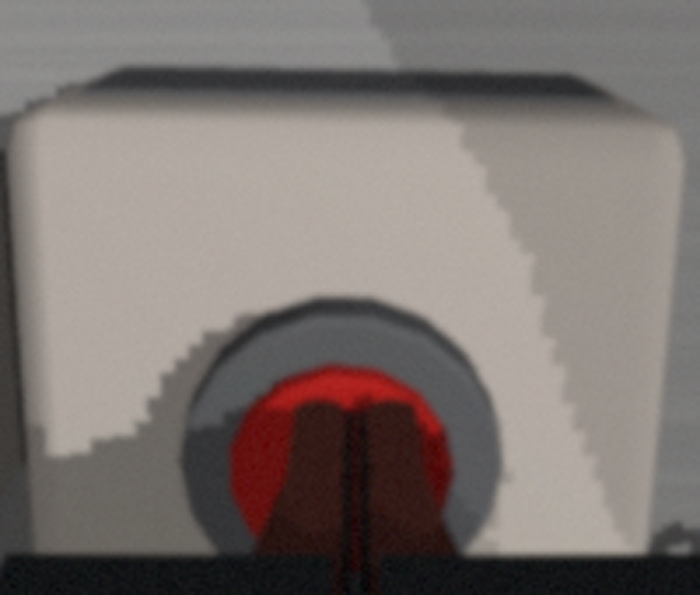

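View pics/d27.png

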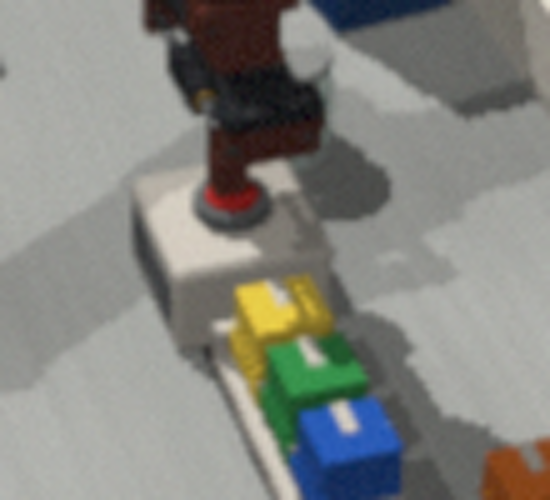

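Request:
move_arm(increments="1 0 0 0 0 0 0;1 0 0 -1 0 0 0;1 0 0 -4 0 0 0;1 0 0 -8 0 0 0;1 0 0 -12 0 0 0;1 -10 -3 -28 0 0 0;1 -13 -3 -28 0 0 0;1 -13 -3 -28 0 0 0;1 -13 -3 -28 0 0 0;1 -13 -3 -28 0 0 0;1 -13 -3 -28 0 0 0")

```text
t: 39.35
tool_pos: [0.5964, 0.05, 0.3695]
eef_rot: [0.711, 0.703, 0.003, 0.003]
ft_force: [1.5, -1.6, 0.6]
width: 0.0
```

```bash
python3 - <<'E'
from h import *
f=grab('wrist','w28.png');o=robot.get_obs();print(o['tool_pos'],o['ft_force'],o['t'])
P=lambda x,y,z:proj(f,[x/1000,y/1000,z])
tops(f,[('Kyellow','yellow',P(623,70,.084),.084),('Kgreen','green',P(622,10,.084),.084),('Kblue','blue',P(621,-50,.084),.084)])
s=grab('side');cv2.imwrite('pics/d28.png',cv2.resize(s['pixels'][110:260,260:440],None,fx=4,fy=4,interpolation=2))
hsv=cv2.cvtColor(s['pixels'],cv2.COLOR_BGR2HSV);m=cv2.inRange(hsv,(0,170,90),(4,255,255));m[:,:325]=0;m[:,345:]=0
print('pad',np.argwhere(m>0).mean(0)[::-1],'start 336,147.8')
E
```

```text
[0.59595984 0.05341969 0.36637793] [-0.15566696 -0.02703866 -0.45210142] 39.4
Kyellow c [616.9  71.5] size [48.2 54.4] yaw 89.2 stripe off [ 4.9 10.6]
Kgreen c [620.3  11.1] size [47.  48.8] yaw 89.3 stripe off [ 1.2 10.4]
Kblue c [619.5 -50.4] size [46.1 49. ] yaw 89.1 stripe off [ 1.1 10.3]
pad [335.93877551 147.44897959] start 336,147.8
```

View pics/w28.png

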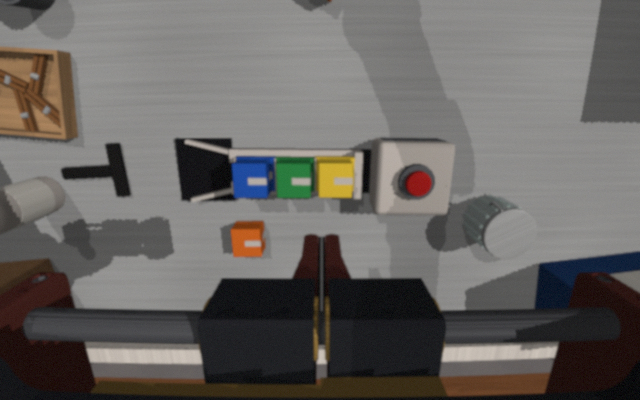

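View pics/d28.png

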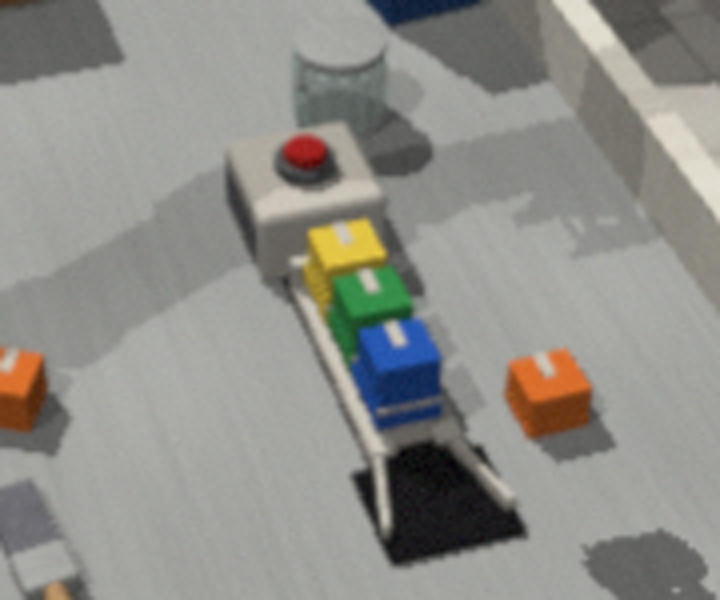

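```bash
python3 -c "
from h import *
print(robot.get_obs()['joint_velocities'].round(3));print(robot.finish_job())"
```

```text
[-0.027  0.046 -0.051  0.039 -0.012 -0.011 -0.005]
the job is handed in; nothing more can be done
None
```

The dispenser is loaded and primed, and I handed the job in at about 39 s of simulated time; `finish_job()` reported no verdict.

- **Carriers:** All three are packed in the track against the stop, yellow at the stop, then green, then blue. The last push met 13 N of resistance at the stop.
- **Cassettes:** All three were present, and each sits on the carrier of its own colour with its notch over the key. When I let go, the tool was within about 0.5 mm of the seated height for each. The cassette tops are about 60 mm apart along the track in both the wrist and side views.
- **Pad:** I pressed it to a hard stop at 26 N, and the picture showed it flush with its ring. Afterwards it was back at its starting position in the side picture, and the gripper was well clear, touching nothing.

**Checks that disagreed:**
- The wrist camera reads 2–3 mm low in world x compared with the gripper position. I corrected for this when placing the cassettes.
- The wrist-view measurement of the yellow cassette was unreliable, because yellow deck next to it was counted in (54 mm instead of 50). The side view gave a clean fit.
- While setting the green carrier down I pressed it on the apron at up to 33 N, because it was gripped higher than I expected. I backed off before sliding it in, and it went in normally.

I did not go near the orange look-alikes or the other things on the counter. In the last pictures, those in view stand where they were.

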